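# Clamp the T-block in the ratchet fixture

### The job

Stand the aluminium block that has a tongue flat in the fixture's pocket with its tongue towards the notch, and flip the ratchet's reversing lever over so that the handle closes the jaw. Then swing the handle back and forth until the jaw has pushed the block fully home and holds it tight, and let go. Leave everything else on the bench where it is.

Things in the scene. Friction and masses are not known exactly. Their poses are not given: they have to be found in the camera images.
- fixture: Clamping fixture, fixed, in a new place each time. Origin: on the vertical axis of its toothed wheel, at bench height. In its frame the pocket lies towards +y, the ratchet handle roughly towards -y. Base plate 100 mm in x, y = -70 to +165 mm, 16 mm thick; two stop pins, 8 mm across, at x = +-42, y = -48 mm stand up to 56 mm.
- pocket (a point): Where the T-block's centre lies when fully home (fixture frame 0, 107, 36 mm; axes as the fixture's). Pocket: open on top and towards the jaw (-y), floor 16 mm and wall tops 30 mm above the bench, 49 mm wide in x; end shoulders at y = 127 mm, between them a notch 25 mm wide runs on to y = 144 mm for the tongue.
- wheel_top (a point): Top of the hexagon head on the toothed wheel's axis, 75 mm above the bench. Wheel: 52 mm across, 12 teeth, 52 to 64 mm above the bench. Turned clockwise (seen from above) it closes the jaw, 14 mm per radian; it is stiff (0.3 N m), so the jaw stays where it is left and cannot be pushed by hand.
- tblock_center (a point): Centre of the main body of the loose aluminium T-block, 20 mm above its underside. Body 44 (x) x 40 (y) x 40 mm tall; a tongue 20 mm wide sticks out 14 mm from the middle of its +y face, full height. Two dark holes on top. About 0.24 kg. Starts standing flat on the bench; in the pocket its axes lie as the fixture's, tongue into the notch.
- jaw: Steel sliding jaw, 44 mm wide, top 40 mm above the bench. Origin at the foot of its clamping face, 16 mm above the bench; closes along the fixture's +y. Starts open, face at y = 75 mm in the fixture frame; a block fully home has its near face at y = 87 mm. A pull of about 10 to 12 N at the handle's post then makes it tight; it stays tight when let go.
- handle (a joint): Swing of the ratchet handle about the wheel's axis, rad, clockwise from above positive, stops at -0.45 and 0.45; at 0 it points along the fixture's -y. Friction 0.15 N m, stays where left. In the pawl's direction it catches a tooth within 0.52 rad and carries the wheel (0.5 to 0.8 N m until the jaw bites); the other way it clicks back freely. Closing may take several strokes.
- handle_post (a point): Upright round black post at the handle's end, 150 mm from the wheel's axis: 22 mm across, from 51 to 91 mm above the bench; this point is on its axis at 71 mm. Its x axis points outward along the handle. The handle's arm is 26 mm wide, its top 51 mm above the bench.
- pawl (a joint): Reversing lever (pawl), rad, clockwise from above positive, on a pivot on the handle, 38 mm from the wheel's axis. It snaps over centre and rests near -0.5 (start: drives the wheel anticlockwise, opening) or near +0.5 (drives clockwise, closing), +-0.27 if its tip rests on a tooth. At 0 it points outward along the handle. About 1.5 N across its pin flips it.
- pawl_pin (a point): Upright steel pin at the end of the pawl's lever, 36 mm from its pivot: 10 mm across, from 67 to 88 mm above the bench; this point is on its axis at 78 mm. The lever's flat arm lies at 63 to 67 mm.
- jar: Bystander: small glass jar, 50 mm across, 75 mm tall. Origin at the centre of its underside.
- tin: Bystander: small tin, 50 mm across, 60 mm tall. Origin at the centre of its underside.
- spray_bottle: Bystander: spray bottle, 64 mm across, 197 mm tall, its spray head reaching 42 mm to its -x side. Origin at the centre of its underside.
- sanding_block: Bystander: wooden block 60 x 110 x 22 mm (x, y, z) with a knob on top, 58 mm tall in all. Origin at the centre of its underside.
- spanner: Bystander: flat spanner 170 mm long lying along its x. Origin at the centre of its underside (of its length).
- screwdriver: Bystander: screwdriver 190 mm long lying along its x. Origin at the centre of its underside (of its length).
- tape_case: Bystander: grey rounded case 65 x 35 x 60 mm (x, y, z). Origin at the centre of its underside.
- plain_block: Bystander: aluminium block 44 x 54 x 40 mm (x, y, z) WITHOUT a tongue, with the same two dark holes: not the workpiece. Origin at the centre of its underside.
There are look-alikes about, which are no part of the job. What is shaped like the part that bears tblock_center but green is not meant.

How it is judged:
By the outcome, as a careful person would: the job done as asked, in the order asked, and still so for the second after the job is handed in, with the robot touching nothing.
It also fails if it takes over 64 s, if anything falls off the work surface, if the arm or the gripper's body presses on something with over 40 N, if the wrist force passes 120 N, or if a joint passes its speed limit or range.

### The arm

A 6-joint arm with a two-finger parallel gripper is mounted at the origin on the work surface. World frame = base frame: x ahead of the robot, y to its left, z up, the work surface at z = 0. Lengths are in m, angles in rad, forces in N, time in s.
With the tool pointing down it reaches from about 0.35 to 0.725 m from the base axis. Payload 4.3 kg.
Tool frame: the origin (TCP) lies at the centre of the arm's flange, where the gripper is bolted on; the fingertips stand 173 mm ahead of it and the grasp point (between the pads) lies 155 mm ahead of it; z points along the fingers, y is the direction in which the jaws open and shut (so a half turn about z gives the same grasp; the last joint's range is limited). The gripper opens to 85 mm and grips with 20 to 120 N. Pads are 22 mm wide; open, the fingers measure 114 mm over their backs; the gripper's body (76 mm by 85 mm) begins 54 mm behind the grasp point. The pads swing forward as they close: fully open they stand 13 mm farther back than shut.
Start: joints at [1.17, 0.377, 0.081, 1.274, 0, 1.46], TCP at [0.165, 0.551, 0.405] pointing down, gripper open.
Joint ranges: [-2.72, 2.72], [-0.84, 1.66], [-1.02, 1.22], [-1.77, 2.12], [-1.37, 1.28], [-3.14, 3.14]. Speed limits (rad/s): [2.57, 2.57, 3.14, 3.14, 3.14, 3.14].

### API

Orientations are given as a unit quaternion [x, y, z, w].
In Python, from station import r, optics gives the robot as it stands. The module is installed in compiled form; this text tells all that it offers.
- The arm moves only by the tool jog_arm, never from a script. Its argument "increments" is a list of rows, each a list of 3 entries, a list of its own where there are three numbers: the finger opening in m, from 0 to 0.0854, then the shift along the tool's x, y, z in m, then the turn, a rotation vector about the tool's x, y, z in degrees. In form: [[claw, [x, y, z], [rx, ry, rz]], ...]. A call has exactly 8 rows; each row shifts and turns the commanded pose from where the row before left it, along the tool's axes as they then stand; what a row does not reach is not made up. A row lasts 1/12 s, in which the tool goes at most 41.7 mm and 7.16 degrees, less where a joint would pass 70% of its speed; a pose out of reach is approached as far as the arm can. A call is refused whole if a number of a shift passes 0.0417 or a number of a turn 7.16, either way. A call with a gripper value outside its range is refused whole. The fingers move at their own pace and stop on an object; "squeeze" is the grip in N (left out, the last holds). Time passes only in rows, so rows that do not move let the fingers close, or fill a call up. It gives the time, the measured TCP pose, the force and the opening at its end, in the units of the state.
- r.observe(): the state, without advancing time (a new reading comes with each control period).
- optics.get_image(name): name is "scene" or "side" or "wrist"; returns the picture (480x640x3 uint8, red, green, blue); there is no depth.
- optics.camera_model(name): a dict with "K" (3x3 intrinsics, pixels), "rvec" (rotation vector, rad) and "tvec" (3), from world to camera coordinates, as OpenCV has them. Camera axes: x right, y down, z forward; pixel columns grow to the right and rows downward; lengths in m; the calibration is good to about 2 mm. A picture is of the moment at which its call begins: read the wrist's pose just before it. camera_model takes no time and is no camera call; for the wrist camera it gives the pose at the moment of the call.
- r.job_done(): hands the job in, once; it reports no verdict.
The state is a dict: "clock": time; "joint_pos": joint angles; "joint_vel": joint speeds; "joint_efforts": joint torques, N m; "eef_pos": TCP position; "tcp_rot": TCP orientation; "contact_force": force on the tool from outside, world axes, zero at the start; "torque": the same for the moment, N m; "gripper_width": finger opening in m.
Only numpy, scipy, OpenCV 4.12 (cv2) and the standard library are available. Lean on these libraries where they do the work, as an engineer would, in place of code of your own. Each camera call takes 0.05 s, during which the arm holds its last target. There are 200 camera calls.

## Working session

There is one attempt and no reset: what is moved stays moved. The work goes in short steps, Python scripts to look and compute and a tool call to move; the robot and the scene stay as the last step left them, time stands still between calls to the robot, and variables do not carry over. Pictures are saved under pics/ and viewed, about 8 in all and at most 12, crops included, and the job is handed in when it is done.

Besides the shell and the picture viewer there is one more tool, called after ">>>" as name(argument=value, ...), one argument or row to a line, values as JSON. jog_arm: Moves the arm, as the interface text tells. Its arguments: {"type":"object","properties":{"increments":{"type":"array","items":{"type":"array"}},"squeeze":{"type":"number"}},"required":["increments"]}

```bash
mkdir -p pics
python3 - <<'E'
from station import r, optics
import cv2, numpy as np
s=r.observe(); print({k:np.round(v,3).tolist() for k,v in s.items()})
for n in("scene","side","wrist"):
    im=optics.get_image(n); cv2.imwrite(f"pics/{n}0.png",im[:,:,::-1])
    m=optics.camera_model(n); print(n,{k:np.round(v,3).tolist() for k,v in m.items()})
E
```

```text
{'clock': 0.0, 'joint_pos': [1.17, 0.378, 0.08, 1.274, 0.0, 1.461], 'joint_vel': [0.001, -0.001, 0.001, -0.001, 0.0, -0.0], 'joint_efforts': [-0.002, -46.361, 26.988, 0.021, -0.0, -0.0], 'eef_pos': [0.165, 0.551, 0.404], 'tcp_rot': [0.145, 0.989, -0.001, -0.0], 'contact_force': [0.423, 0.364, -0.673], 'torque': [-0.039, -0.023, -0.006], 'gripper_width': 0.085}
scene {'K': [[484.248, 0.0, 316.726], [0.0, 484.248, 244.167], [0.0, 0.0, 1.0]], 'rvec': [1.264, 2.315, -0.944], 'tvec': [0.268, -0.299, 1.617]}
side {'K': [[533.938, 0.0, 316.697], [0.0, 533.938, 250.839], [0.0, 0.0, 1.0]], 'rvec': [2.117, -0.685, 0.381], 'tvec': [-0.433, 0.271, 0.835]}
wrist {'K': [[428.459, 0.0, 314.647], [0.0, 428.459, 235.577], [0.0, 0.0, 1.0]], 'rvec': [-2.331, -1.737, -0.241], 'tvec': [-0.574, -0.035, 0.38]}
```

View pics/scene0.png

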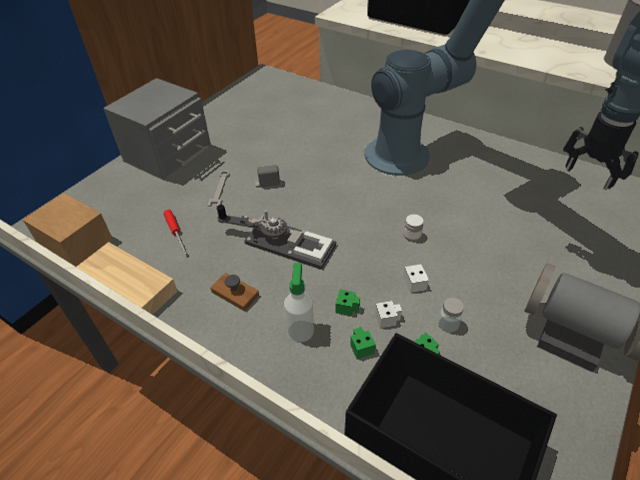

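View pics/side0.png

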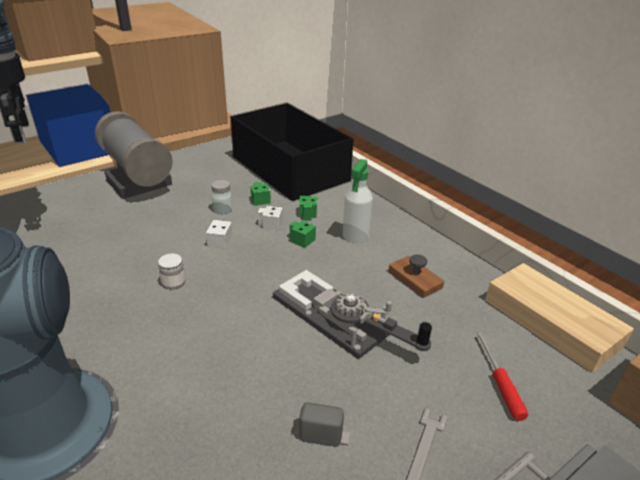

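The scene view shows the fixture at about (285,235) with its post at (222,212). The white T-block is at (388,314) with its tongue to the right, and the plain block is at (416,277). The side view shows the fixture at (350,315), its post at (425,333) and the T-block at (269,216). I'll enlarge both.

```bash
cat > h.py <<'E'
import numpy as np, cv2
from station import r, optics
from scipy.spatial.transform import Rotation as R
def cam(n):
    m=optics.camera_model(n); return np.array(m["K"]),cv2.Rodrigues(np.array(m["rvec"],float))[0],np.array(m["tvec"],float).ravel()
def ray(c,uv,z):
    K,Rm,t=c; o=-Rm.T@t; d=Rm.T@np.linalg.solve(K,[uv[0],uv[1],1]); return o+d*(z-o[2])/d[2]
def proj(c,P):
    K,Rm,t=c; p=(K@(Rm@np.atleast_2d(P).T+t[:,None])).T; return p[:,:2]/p[:,2:]
E
python3 - <<'E'
import cv2,numpy as np
a=cv2.imread("pics/scene0.png");b=cv2.imread("pics/side0.png")
def c(im,x,y,w,h,f): return cv2.resize(im[y:y+h,x:x+w],None,fx=f,fy=f,interpolation=cv2.INTER_CUBIC)
A=c(a,210,190,133,85,6); cv2.imwrite("pics/fs.png",A)
B=c(b,265,255,177,105,4.5); 
C=c(a,330,255,140,100,2.85)
D=c(b,195,175,140,75,2.85)
top=np.zeros((600,800,3),np.uint8)
top[:B.shape[0],:B.shape[1]]=B[:, :800]
# second
cv2.imwrite("pics/fb.png",B)
E=np.zeros((600,800,3),np.uint8)
C=c(a,375,255,130,90,5);cv2.imwrite("pics/fs1.png",A)
h=A.shape[0]
print(A.shape,B.shape,C.shape)
E=np.vstack([c(a,212,195,133,75,6)[:,:798][:300] if 0 else c(a,212,195,133,70,4.5)[:,:598], c(b,265,260,133,62,4.5)[:,:598]]);print(E.shape)
cv2.imwrite("pics/c1.png",c(a,210,195,133,85,6)); cv2.imwrite("pics/c2.png",c(b,270,260,170,105,4.5))
E
```

```text
(510, 798, 3) (472, 796, 3) (450, 650, 3)
(594, 598, 3)
```

View pics/c1.png

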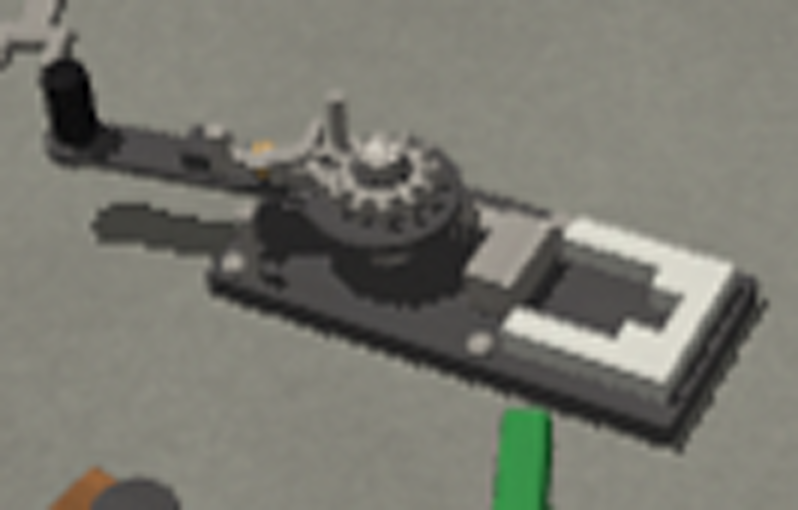

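View pics/c2.png

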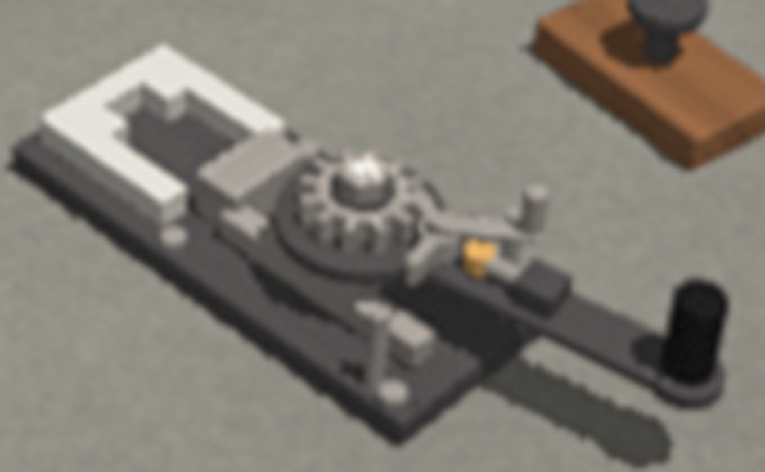

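Run:
```python
from h import *
S=cam("scene");D=cam("side")
s=lambda u,v,z:ray(S,(210+u/6,195+v/6),z)
d=lambda u,v,z:ray(D,(270+u/4.5,260+v/4.5),z)
f=lambda p:np.round(p[:2],4)
print("wheel",f(s(380,148,.075)),f(d(365,160,.075)))
print("post",f(s(66,65,.091)),f(d(702,290,.091)))
print("pin? ",f(s(335,97,.088)),f(d(537,190,.088)),"stop",f(s(335,97,.056)),f(d(378,310,.056)))
for p,q in zip([(735,265),(665,385),(505,322),(585,220)],[(45,118),(165,45),(282,125),(185,192)]): print("wall",f(s(*p,.03)),f(d(*q,.03)))
print("base",f(s(675,440,.016)),f(s(765,298,.016)),f(d(15,158,.016)),f(d(398,432,.016)))
# blocks: color segmentation
for n,c in(("scene",S),("side",D)):
    im=cv2.imread(f"pics/{n}0.png")
    x,y,w,h=(370,255,60,80) if n=="scene" else (200,195,90,60)
    o=cv2.resize(im[y:y+h,x:x+w],None,fx=6,fy=6,interpolation=cv2.INTER_CUBIC)
    cv2.imwrite(f"pics/b_{n}.png",o); print(o.shape)
a=cv2.imread("pics/b_scene.png");b=cv2.imread("pics/b_side.png")
b=np.vstack([b,np.zeros((480-360,540,3),np.uint8)])
cv2.imwrite("pics/b.png",np.hstack([a,b])[:,:800])
```

```text
wheel [ 0.5334 -0.1087] [ 0.5369 -0.1068]
post [ 0.5779 -0.2516] [ 0.581  -0.2516]
pin?  [ 0.5278 -0.1367] [ 0.5712 -0.1714] stop [ 0.5014 -0.1607] [ 0.4988 -0.1629]
wall [0.4739 0.0416] [0.4733 0.0363]
wall [0.5517 0.0543] [0.5482 0.0487]
wall [ 0.5579 -0.0261] [ 0.5573 -0.0282]
wall [ 0.4858 -0.0318] [ 0.4953 -0.0397]
base [0.5658 0.0683] [0.4727 0.0569] [0.4561 0.0349] [ 0.49   -0.1898]
(480, 360, 3)
(360, 540, 3)
```

View pics/b.png

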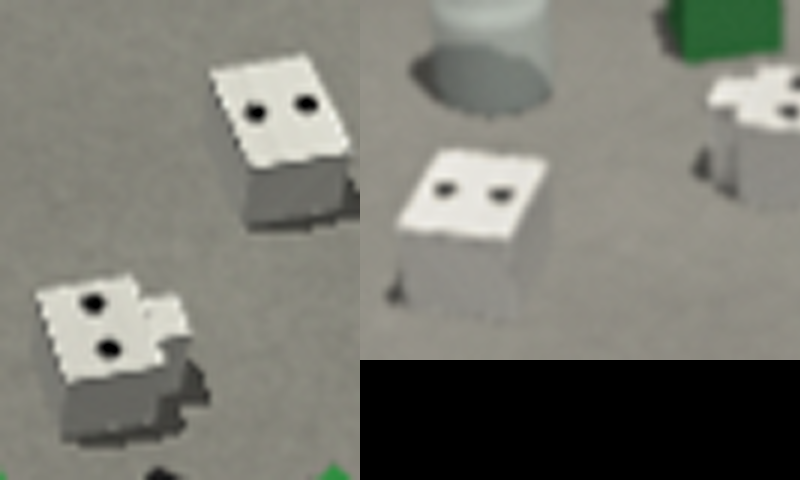

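The scene crop shows the T-block's top corners at about (38,292), (130,275), (162,362) and (70,382), with the tongue tip at (180,293) to (190,335). The neighbour at upper right is the plain block, which has no tongue.

Run:
```python
from h import *
S=cam("scene");D=cam("side")
g=lambda u,v:ray(S,(370+u/6,255+v/6),.04)[:2]
P=[g(38,292),g(131,275),g(163,364),g(70,382),g(181,293),g(191,335)]
print(np.round(P,4))
C=np.mean(P[:4],0); t=np.mean(P[4:],0)-np.mean([P[0],P[3]],0)
print("C",C,"len",np.linalg.norm(t),"tongue deg",np.degrees(np.arctan2(*t[::-1])),
 "sideedge deg",np.degrees(np.arctan2(*(P[1]-P[0])[::-1])),np.degrees(np.arctan2(*(P[2]-P[3])[::-1])),"back",np.degrees(np.arctan2(*(P[0]-P[3])[::-1])))
print("plain",np.round(np.mean([g(210,72),g(303,55),g(348,148),g(255,167)],0),4))
h=[g(93,303),g(109,348)];print("holes mid",np.mean(h,0),np.degrees(np.arctan2(*(h[0]-h[1])[::-1])))
g2=lambda u,v:ray(D,(200+(u-360)/6,195+v/6),.04)[:2]
print("side tongue tip corner",g2(712,78), g2(708,105))
for n,uv in dict(tin=(413,238),jar=(450,328),spray=(300,335),green1=(347,302),green2=(363,343)).items(): print(n,np.round(ray(S,uv,.02),3))
```

```text
[[0.6082 0.2471]
 [0.5812 0.2741]
 [0.6129 0.304 ]
 [0.6394 0.2778]
 [0.5787 0.2947]
 [0.5948 0.307 ]]
C [0.61043121 0.27575074] len 0.05341667845074865 tongue deg 133.97835920637232 sideedge deg 134.91770228401887 135.32602549966393 back -135.47298797418009
plain [0.4722 0.2868]
holes mid [0.60934013 0.27542655] -136.14311848150382
side tongue tip corner [0.58738917 0.30309326] [0.57527618 0.2863906 ]
tin [0.345 0.22  0.02 ]
jar [0.565 0.417 0.02 ]
spray [0.766 0.136 0.02 ]
green1 [0.628 0.179 0.02 ]
green2 [0.707 0.268 0.02 ]
```

>>> jog_arm(
  increments=[
    [0.085, [0, 0, 0], [0, 0, 7.15]],
    [0.085, [0, 0, 0], [0, 0, 7.15]],
    [0.085, [0, 0, 0], [0, 0, 7.15]],
    [0.085, [0, 0, 0], [0, 0, 7.15]],
    [0.085, [-0.032, 0.008, 0.006], [0, 0, 0]],
    [0.085, [-0.032, 0.008, 0.006], [0, 0, 0]],
    [0.085, [-0.032, 0.008, 0.006], [0, 0, 0]],
    [0.085, [-0.032, 0.008, 0.006], [0, 0, 0]],
  ],
)

```text
clock: 0.82
eef_pos: [0.2784, 0.4816, 0.3802]
tcp_rot: [0.384, 0.923, -0.0, -0.0]
contact_force: [0.6, 0.3, -0.0]
gripper_width: 0.0848
```

>>> jog_arm(
  increments=[
    [0.085, [-0.032, 0.008, 0.006], [0, 0, 0]],
    [0.085, [-0.032, 0.008, 0.006], [0, 0, 0]],
    [0.085, [-0.032, 0.008, 0.006], [0, 0, 0]],
    [0.085, [-0.032, 0.008, 0.006], [0, 0, 0]],
    [0.085, [-0.032, 0.008, 0.006], [0, 0, 0]],
    [0.085, [-0.032, 0.008, 0.006], [0, 0, 0]],
    [0.085, [-0.032, 0.008, 0.006], [0, 0, 0]],
    [0.085, [-0.032, 0.008, 0.006], [0, 0, 0]],
  ],
)

```text
clock: 1.48
eef_pos: [0.5045, 0.3445, 0.3321]
tcp_rot: [0.385, 0.923, -0.0, -0.0]
contact_force: [-0.3, 1.1, 0.0]
gripper_width: 0.0852
```

>>> jog_arm(
  increments=[
    [0.085, [-0.032, 0.007, 0.006], [0, 0, 0]],
    [0.085, [-0.032, 0.007, 0.006], [0, 0, 0]],
    [0.085, [-0.032, 0.006, 0.006], [0, 0, 0]],
    [0.085, [-0.028, 0.006, 0.006], [0, 0, 0]],
    [0.085, [0, 0, 0], [0, 0, 0]],
    [0.085, [0, 0, 0], [0, 0, 0]],
    [0.085, [0, 0, 0], [0, 0, 0]],
    [0.085, [0, 0, 0], [0, 0, 0]],
  ],
)

```text
clock: 2.15
eef_pos: [0.6082, 0.2767, 0.3089]
tcp_rot: [0.384, 0.923, 0.0, -0.0]
contact_force: [0.7, -0.2, -0.4]
gripper_width: 0.0851
```

Run:
```python
from h import *
s=r.observe(); print(s["clock"],np.round(s["eef_pos"],4),np.round(R.from_quat(s["tcp_rot"]).as_matrix(),3).tolist(),np.round(s["joint_pos"],2))
im=optics.get_image("wrist"); c=cam("wrist"); cv2.imwrite("pics/w1.png",im[:,:,::-1])
print("cam at",np.round(-c[1].T@c[2],4)); print("pred C",proj(c,[.6100,.2755,.04]))
```

```text
2.15 [0.6082 0.2767 0.3089] [[-0.705, 0.709, -0.001], [0.709, 0.705, 0.0], [0.001, -0.0, -1.0]] [0.33 0.61 0.2  1.17 0.   1.12]
cam at [0.558  0.327  0.2786]
pred C [[316.02538985 243.54974217]]
```

View pics/w1.png

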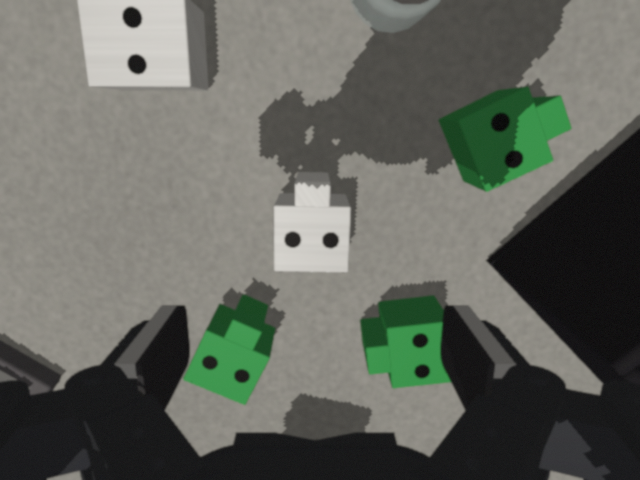

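Run:
```python
from h import *
c=cam("wrist"); s=r.observe(); M=R.from_quat(s["tcp_rot"]).as_matrix()
P=np.array([ray(c,p,.04) for p in[(275,206),(350,206),(349,272),(274,271.5)]]); C=P.mean(0); print(np.round(P,4).tolist(),C)
e=P[1]-P[0]+P[2]-P[3];print("x axis deg",np.degrees(np.arctan2(e[1],e[0])),np.linalg.norm(e)/2)
h=np.array([ray(c,p,.04) for p in[(292.5,239.5),(330.5,240)]]);print("holes",h.mean(0),np.degrees(np.arctan2(*(h[1]-h[0])[1::-1])))
for t in([C[0],C[1],.191],): print("tool delta",np.round(M.T@(np.array(t)-s["eef_pos"]),4))
```

```text
[[0.5777, 0.2749, 0.04], [0.6079, 0.3049, 0.04], [0.6363, 0.2768, 0.04], [0.6046, 0.2456, 0.04]] [0.60664415 0.27554567 0.04      ]
x axis deg 44.65905318284865 0.04356587928466718
holes [0.6065082  0.27528148 0.04      ] 44.08065997399267
tool delta [ 1.000e-04 -2.000e-03  1.181e-01]
```

>>> jog_arm(
  increments=[
    [0.085, [0, -0.002, 0.03], [0, 0, 0]],
    [0.085, [0, 0, 0.03], [0, 0, 0]],
    [0.085, [0, 0, 0.03], [0, 0, 0]],
    [0.085, [0, 0, 0.028], [0, 0, 0]],
    [0.085, [0, 0, 0], [0, 0, 0]],
    [0.03, [0, 0, 0], [0, 0, 0]],
    [0.03, [0, 0, 0], [0, 0, 0]],
    [0.03, [0, 0, 0], [0, 0, 0]],
  ],
  squeeze=50,
)

```text
clock: 2.87
eef_pos: [0.6088, 0.2753, 0.1937]
tcp_rot: [0.385, 0.923, 0.002, 0.002]
contact_force: [1.0, 0.9, 0.0]
gripper_width: 0.0512
```

>>> jog_arm(
  increments=[
    [0.03, [0, 0, 0], [0, 0, 0]],
    [0.03, [0, 0, 0], [0, 0, 0]],
    [0.03, [0, 0, 0], [0, 0, 0]],
    [0.03, [0, 0, 0], [0, 0, 0]],
    [0.03, [0, 0, -0.01], [0, 0, 0]],
    [0.03, [0, 0, -0.03], [0, 0, 0]],
    [0.03, [0, 0, -0.03], [0, 0, 0]],
    [0.03, [0, 0, -0.03], [0, 0, 0]],
  ],
)

```text
clock: 3.53
eef_pos: [0.6072, 0.2743, 0.2921]
tcp_rot: [0.385, 0.923, -0.0, -0.001]
contact_force: [0.2, -0.6, -1.8]
gripper_width: 0.043
```

Run:
```python
from h import *
s=r.observe(); M=R.from_quat(s["tcp_rot"]).as_matrix()
print(s["clock"],np.round(s["eef_pos"],4),s["gripper_width"],s["contact_force"])
W=np.array([.535,-.108]); psi=np.radians(9)
Rm=np.array([[np.cos(psi),-np.sin(psi)],[np.sin(psi),np.cos(psi)]]);p=W+Rm@[0,.104];print("pocket aim",p)
d=np.append(p,.30)-s["eef_pos"]; print("yaw y",np.degrees(np.arctan2(M[1,1],M[0,1])))
a=psi; y=np.array([np.cos(a),np.sin(a)]);x=np.array([-y[1],y[0]]); print("after turn to 9deg: tool dx,dy",x@d[:2],y@d[:2],-d[2])
im=optics.get_image("wrist"); cv2.imwrite("pics/w2.png",im[:,:,::-1])
```

```text
3.5333 [0.6072 0.2743 0.2921] 0.04302403318907311 [ 0.1995535  -0.60263438 -1.76919485]
pocket aim [ 0.51873082 -0.00528041]
yaw y 44.73023806002203
after turn to 9deg: tool dx,dy -0.2622762403417525 -0.131076643367668 -0.007898557316550925
```

>>> jog_arm(
  increments=[
    [0.03, [0, 0, -0.01], [0, 0, 7.14]],
    [0.03, [0, 0, 0], [0, 0, 7.14]],
    [0.03, [0, 0, 0], [0, 0, 7.14]],
    [0.03, [0, 0, 0], [0, 0, 7.14]],
    [0.03, [0, 0, 0], [0, 0, 7.14]],
    [0.03, [-0.026, -0.013, 0], [0, 0, 0]],
    [0.03, [-0.026, -0.013, 0], [0, 0, 0]],
    [0.03, [-0.026, -0.013, 0], [0, 0, 0]],
  ],
)

```text
clock: 4.25
eef_pos: [0.5809, 0.1908, 0.3011]
tcp_rot: [0.649, 0.761, 0.0, 0.0]
contact_force: [0.1, -0.2, -2.1]
gripper_width: 0.0431
```

>>> jog_arm(
  increments=[
    [0.03, [-0.026, -0.013, 0], [0, 0, 0]],
    [0.03, [-0.026, -0.013, 0], [0, 0, 0]],
    [0.03, [-0.026, -0.013, 0], [0, 0, 0]],
    [0.03, [-0.026, -0.013, 0], [0, 0, 0]],
    [0.03, [-0.026, -0.013, 0], [0, 0, 0]],
    [0.03, [-0.026, -0.013, 0], [0, 0, 0]],
    [0.03, [-0.026, -0.013, 0], [0, 0, 0]],
    [0.03, [0, 0, 0], [0, 0, 0]],
  ],
)

```text
clock: 4.92
eef_pos: [0.5186, -0.0064, 0.3012]
tcp_rot: [0.651, 0.759, -0.001, 0.0]
contact_force: [0.5, -0.4, -2.7]
gripper_width: 0.0428
```

Run:
```python
from h import *
s=r.observe(); M=R.from_quat(s["tcp_rot"]).as_matrix()
print(s["clock"],np.round(s["eef_pos"],4),s["gripper_width"],np.degrees(np.arctan2(M[1,1],M[0,1])))
im=optics.get_image("wrist"); cv2.imwrite("pics/w3.png",im[:,:,::-1])
c=cam("wrist");W=np.array([.535,-.108]); psi=np.radians(9)
Rm=np.array([[np.cos(psi),-np.sin(psi)],[np.sin(psi),np.cos(psi)]])
for q,z in[((12.5,144),30),((-12.5,144),30),((12.5,127),30),((-12.5,127),30),((24.5,127),30),((-24.5,127),30),((-50,165),16),((50,165),16)]:
    print(q,np.round(proj(c,np.append(W+Rm@np.array(q)/1000,z/1000))[0],1))
```

```text
4.9167 [ 0.5186 -0.0064  0.3012] 0.04283109397158098 8.740030619014881
(12.5, 144) [337.1 169.9]
(-12.5, 144) [292.5 170. ]
(12.5, 127) [336.8 199.8]
(-12.5, 127) [293.  199.9]
(24.5, 127) [357.8 199.7]
(-24.5, 127) [272. 200.]
(-50, 165) [228.2 130.7]
(50, 165) [401.3 130.1]
```

View pics/w3.png

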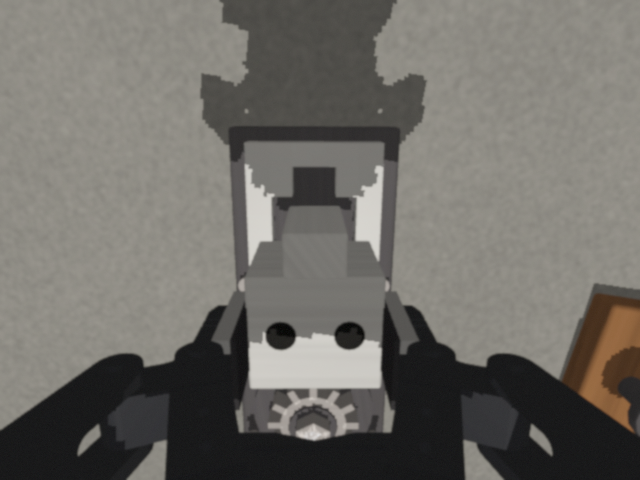

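Notch corners are seen at (293,167) and (334,167), with the shoulder line at v≈198. That is within 3 px of my prediction, so the fixture pose is good to about 2 mm, and the block is aligned above it. Lowering now.

>>> jog_arm(
  increments=[
    [0.03, [0, -0.001, 0.02], [0, 0, 0]],
    [0.03, [0, 0, 0.02], [0, 0, 0]],
    [0.03, [0, 0, 0.015], [0, 0, 0]],
    [0.03, [0, 0, 0.01], [0, 0, 0]],
    [0.03, [0, 0, 0.01], [0, 0, 0]],
    [0.03, [0, 0, 0.008], [0, 0, 0]],
    [0.03, [0, 0, 0.006], [0, 0, 0]],
    [0.03, [0, 0, 0], [0, 0, 0]],
  ],
)

```text
clock: 5.63
eef_pos: [0.5199, -0.0052, 0.2153]
tcp_rot: [0.65, 0.76, -0.003, 0.004]
contact_force: [-9.0, -14.2, 23.7]
gripper_width: 0.0429
```

>>> jog_arm(
  increments=[
    [0.03, [0, 0, 0.001], [0, 0, 0]],
    [0.03, [0, 0, 0.001], [0, 0, 0]],
    [0.03, [0, 0, 0.001], [0, 0, 0]],
    [0.03, [0, 0, 0.001], [0, 0, 0]],
    [0.03, [0, 0, 0], [0, 0, 0]],
    [0.03, [0, 0, 0], [0, 0, 0]],
    [0.03, [0, 0, 0], [0, 0, 0]],
    [0.03, [0, 0, 0], [0, 0, 0]],
  ],
)

```text
clock: 6.3
eef_pos: [0.5199, -0.0059, 0.2135]
tcp_rot: [0.65, 0.76, -0.004, 0.006]
contact_force: [-15.8, -16.0, 41.1]
gripper_width: 0.0428
```

Contact came 6–8 mm early, with a sideways reaction. I'll look before pushing further.

Run:
```python
from h import *
w=optics.get_image("wrist")[:,:,::-1]; d=optics.get_image("side")[:,:,::-1];s=optics.get_image("scene")[:,:,::-1]
W=cv2.resize(w[120:480,170:470],(400,480)); cv2.imwrite("pics/w4full.png",w)
D=cv2.resize(d[240:345,255:355],(400,420),interpolation=cv2.INTER_CUBIC)
cv2.imwrite("pics/w4.png",np.hstack([W,np.vstack([D,np.zeros((60,400,3),np.uint8)])]))
c=cam("wrist");W=np.array([.535,-.108]); psi=np.radians(9)
Rm=np.array([[np.cos(psi),-np.sin(psi)],[np.sin(psi),np.cos(psi)]])
for q,z in[((12.5,144),30),((-12.5,144),30),((12.5,127),30),((24.5,127),30),((-24.5,127),30),((-50,165),16),((50,165),16)]:
    print(q,np.round((proj(c,np.append(W+Rm@np.array(q)/1000,z/1000))[0]-[170,120])*4/3,1))
```

```text
(12.5, 144) [236.9  95.3]
(-12.5, 144) [144.2  95.4]
(12.5, 127) [235.6 155.6]
(24.5, 127) [278.7 155.5]
(-24.5, 127) [102.7 155.8]
(-50, 165) [13.6 12.9]
(50, 165) [367.4  12.3]
```

View pics/w4.png

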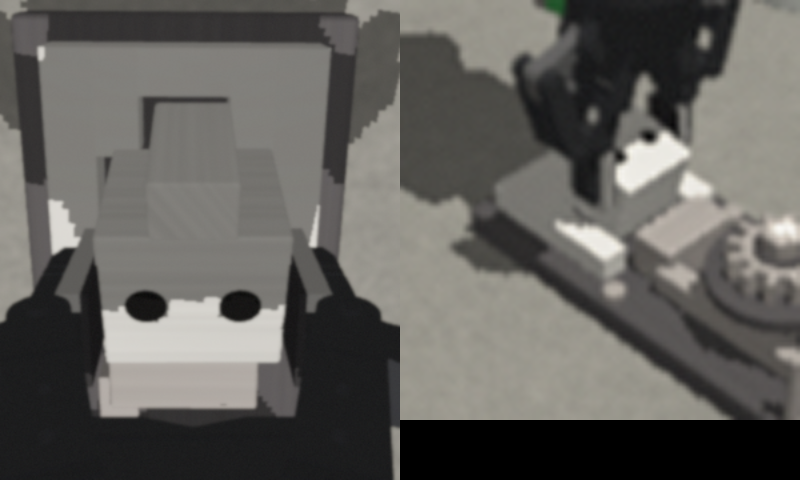

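The wrist view shows the notch corners at (143,97) and (228,97) and the tongue centre at u≈192. The block sits about 2 mm too far in +x, and its shoulders are about on the end shoulders. I'll lift, shift and check.

>>> jog_arm(
  increments=[
    [0.03, [0, 0, -0.005], [0, 0, 0]],
    [0.03, [0, 0, -0.01], [0, 0, 0]],
    [0.03, [0, 0, -0.01], [0, 0, 0]],
    [0.03, [-0.004, -0.001, 0], [0, 0, 0]],
    [0.03, [0, 0, 0], [0, 0, 0]],
    [0.03, [0, 0, 0], [0, 0, 0]],
    [0.03, [0, 0, 0], [0, 0, 0]],
    [0.03, [0, 0, 0], [0, 0, 0]],
  ],
)

```text
clock: 7.12
eef_pos: [0.5185, -0.0068, 0.232]
tcp_rot: [0.649, 0.761, -0.0, -0.001]
contact_force: [-0.3, -0.2, -2.0]
gripper_width: 0.0425
```

Run:
```python
from h import *
s=r.observe(); print(s["clock"],np.round(s["eef_pos"],4),np.round(R.from_quat(s["tcp_rot"]).as_matrix(),4).tolist())
w=optics.get_image("wrist")[:,:,::-1]
cv2.imwrite("pics/w5.png",cv2.resize(w[120:480,170:470],(500,600)))
c=cam("wrist");W=np.array([.535,-.108]); psi=np.radians(9)
Rm=np.array([[np.cos(psi),-np.sin(psi)],[np.sin(psi),np.cos(psi)]])
for q,z in[((12.5,144),30),((-12.5,144),30),((12.5,127),30),((24.5,127),30),((-24.5,127),30),((-50,165),16),((50,165),16)]:
    print(q,np.round((proj(c,np.append(W+Rm@np.array(q)/1000,z/1000))[0]-[170,120])*5/3,1))
```

```text
7.1167 [ 0.5185 -0.0068  0.232 ] [[-0.1572, 0.9876, -0.0014], [0.9876, 0.1572, 0.0004], [0.0006, -0.0013, -1.0]]
(12.5, 144) [299.2 112.9]
(-12.5, 144) [196.  112.8]
(12.5, 127) [297.6 180.7]
(24.5, 127) [345.9 180.8]
(-24.5, 127) [148.9 180.5]
(-50, 165) [50.  20.9]
(50, 165) [445.4  21.4]
```

View pics/w5.png

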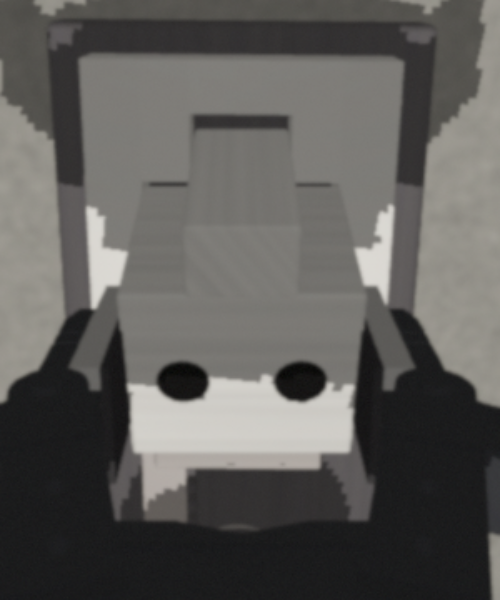

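The tongue is centred on the notch, with tongue and notch centres both at u≈241. It needs to go about 3 mm back from the shoulders. Lowering again in small steps.

>>> jog_arm(
  increments=[
    [0.03, [-0.003, 0, 0], [0, 0, 0]],
    [0.03, [0, 0, 0.005], [0, 0, 0]],
    [0.03, [0, 0, 0.005], [0, 0, 0]],
    [0.03, [0, 0, 0.004], [0, 0, 0]],
    [0.03, [0, 0, 0.003], [0, 0, 0]],
    [0.03, [0, 0, 0.002], [0, 0, 0]],
    [0.03, [0, 0, 0], [0, 0, 0]],
    [0.03, [0, 0, 0], [0, 0, 0]],
  ],
)

```text
clock: 7.83
eef_pos: [0.5189, -0.0099, 0.2139]
tcp_rot: [0.649, 0.761, -0.0, -0.0]
contact_force: [-3.1, -0.7, 2.4]
gripper_width: 0.0426
```

>>> jog_arm(
  increments=[
    [0.03, [0, -0.0005, 0.002], [0, 0, 0]],
    [0.03, [0, 0, 0.002], [0, 0, 0]],
    [0.03, [0, 0, 0.001], [0, 0, 0]],
    [0.03, [0, 0, 0.001], [0, 0, 0]],
    [0.03, [0, 0, 0], [0, 0, 0]],
    [0.03, [0, 0, 0], [0, 0, 0]],
    [0.03, [0, 0, 0], [0, 0, 0]],
    [0.03, [0, 0, 0], [0, 0, 0]],
  ],
)

```text
clock: 8.5
eef_pos: [0.5191, -0.0111, 0.2107]
tcp_rot: [0.649, 0.76, -0.001, 0.002]
contact_force: [-9.1, -5.3, 23.3]
gripper_width: 0.0432
```

>>> jog_arm(
  increments=[
    [0.03, [0, 0, -0.002], [0, 0, 0]],
    [0.03, [0, 0, -0.001], [0, 0, 0]],
    [0.045, [0, 0, 0], [0, 0, 0]],
    [0.05, [0, 0, 0], [0, 0, 0]],
    [0.055, [0, 0, 0], [0, 0, 0]],
    [0.06, [0, 0, 0], [0, 0, 0]],
    [0.06, [0, 0, 0], [0, 0, 0]],
    [0.06, [0, 0, 0], [0, 0, 0]],
  ],
)

```text
clock: 9.17
eef_pos: [0.5187, -0.0099, 0.2104]
tcp_rot: [0.649, 0.761, 0.0, -0.0]
contact_force: [-0.5, 0.3, 0.3]
gripper_width: 0.0596
```

>>> jog_arm(
  increments=[
    [0.06, [0, 0, -0.01], [0, 0, 0]],
    [0.06, [0, 0, -0.02], [0, 0, 0]],
    [0.06, [0, 0, -0.03], [0, 0, 0]],
    [0.06, [0, 0, -0.03], [0, 0, 0]],
    [0.06, [0, 0, 0], [0, 0, 0]],
    [0.06, [0, 0, 0], [0, 0, 0]],
    [0.06, [0, 0, 0], [0, 0, 0]],
    [0.06, [0, 0, 0], [0, 0, 0]],
  ],
)

```text
clock: 9.83
eef_pos: [0.5181, -0.0099, 0.2998]
tcp_rot: [0.649, 0.761, -0.0, -0.001]
contact_force: [0.1, -0.1, -0.3]
gripper_width: 0.06
```

Run:
```python
from h import *
s=r.observe(); print(s["clock"],np.round(s["eef_pos"],4))
w=optics.get_image("wrist")[:,:,::-1]; d=optics.get_image("side")[:,:,::-1]
W=cv2.resize(w[130:480,170:470],(514,600))
D=cv2.resize(d[250:345,275:375],(286,272),interpolation=cv2.INTER_CUBIC)
S=optics.get_image("scene")[:,:,::-1]
S=cv2.resize(S[200:275,240:345],(286,204),interpolation=cv2.INTER_CUBIC)
cv2.imwrite("pics/w6.png",np.hstack([W,np.vstack([D,S,np.zeros((124,286,3),np.uint8)])]))
```

```text
9.8333 [ 0.5181 -0.0099  0.2998]
```

View pics/w6.png

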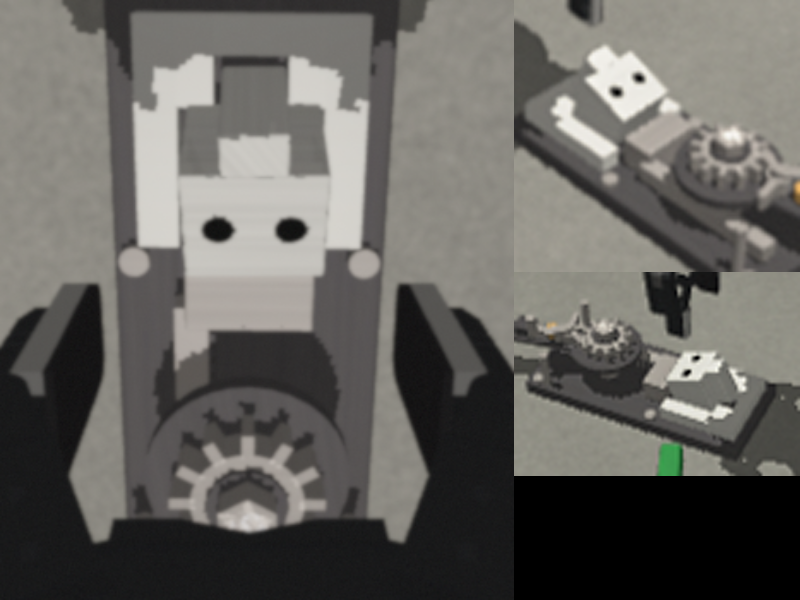

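Run:
```python
from h import *
c=cam("wrist"); K,Rm,t=c
print("cam axis",np.round(Rm[2],3))
px=np.array([(181,178),(327,177.5),(324,274.5),(186,276),(219,137),(290,137)],float)/(514/300)+[170,130]
obj=np.array([(-22,20,20),(22,20,20),(22,-20,20),(-22,-20,20),(-10,34,20),(10,34,20)],float)/1000
ok,rv,tv=cv2.solvePnP(obj,px,K,None)
Rb=Rm.T@cv2.Rodrigues(rv)[0]; p=Rm.T@(tv.ravel()-t)
print("block z-axis",np.round(Rb[:,2],3),"y-axis deg",np.degrees(np.arctan2(Rb[1,1],Rb[0,1])),"center",np.round(p,4))
pr=cv2.projectPoints(obj,rv,tv,K,None)[0][:,0];print(np.round(pr-px,1).tolist())
# expected flat block at fixture estimate, projected in crop coords for several y
W=np.array([.5334,-.108]);psi=np.radians(9);A=np.array([[np.cos(psi),-np.sin(psi)],[np.sin(psi),np.cos(psi)]])
for y in(100,104):
    o=np.vstack([obj,obj[:, :]*[1,1,-1]]); P=np.c_[(A@(o[:,:2]+[0,y/1000]).T).T+W,o[:,2]+.036]
    print(y,np.round((proj(c,P)-[170,130])*514/300).astype(int).tolist())
Q=np.array([(-24.5,87,30),(24.5,87,30),(-12.5,127,30),(12.5,127,30),(-12.5,144,30),(12.5,144,30),(-22,75,40),(22,75,40)])/1000
P=np.c_[(A@Q[:,:2].T).T+W,Q[:,2]];print(np.round((proj(c,P)-[170,130])*514/300).astype(int).tolist())
```

```text
cam axis [ 0.04  -0.273 -0.961]
block z-axis [ 0.058 -0.346  0.936] y-axis deg 99.5070333032215 center [ 0.5187 -0.0096  0.0346]
[[-0.6, -0.2], [1.1, -0.5], [-1.2, 0.4], [1.0, -0.0], [0.0, 0.4], [-0.3, 0.1]]
100 [[178, 145], [326, 145], [322, 270], [181, 269], [218, 98], [286, 98], [189, 119], [315, 119], [312, 227], [191, 226], [223, 79], [281, 79]]
104 [[178, 131], [326, 132], [322, 258], [181, 257], [218, 84], [286, 85], [189, 107], [315, 107], [312, 216], [191, 216], [223, 67], [281, 67]]
[[180, 221], [323, 221], [214, 106], [290, 106], [213, 54], [291, 54], [186, 264], [317, 265]]
```

The PnP fit shows the block nose-up by about 20° about its x axis, with its rear face leaning on the jaw edge and the tongue high in the notch. It turned in the grip on the first touch. I'll regrasp it, lift it and level it with the wrist.

>>> jog_arm(
  increments=[
    [0.06, [0, 0, 0.03], [0, 0, 0]],
    [0.06, [0, 0, 0.03], [0, 0, 0]],
    [0.06, [0, 0, 0.02], [0, 0, 0]],
    [0.06, [0, 0, 0.008], [0, 0, 0]],
    [0.06, [0, 0, 0], [0, 0, 0]],
    [0.03, [0, 0, 0], [0, 0, 0]],
    [0.03, [0, 0, 0], [0, 0, 0]],
    [0.03, [0, 0, 0], [0, 0, 0]],
  ],
  squeeze=80,
)

```text
clock: 10.65
eef_pos: [0.5195, -0.0101, 0.2139]
tcp_rot: [0.649, 0.761, 0.001, 0.001]
contact_force: [-0.1, 0.4, -1.7]
gripper_width: 0.0424
```

>>> jog_arm(
  increments=[
    [0.03, [0, 0, 0], [0, 0, 0]],
    [0.03, [0, 0, 0], [0, 0, 0]],
    [0.03, [0, 0, -0.01], [0, 0, 0]],
    [0.03, [0, 0, -0.02], [0, 0, 0]],
    [0.03, [0, 0, -0.02], [0, 0, 0]],
    [0.03, [0, 0, 0], [0, 0, 0]],
    [0.03, [0, 0, 0], [0, 0, 0]],
    [0.03, [0, 0, 0], [0, 0, 0]],
  ],
)

```text
clock: 11.32
eef_pos: [0.5185, -0.01, 0.2624]
tcp_rot: [0.649, 0.761, -0.0, -0.0]
contact_force: [-0.4, -0.3, -2.0]
gripper_width: 0.0423
```

Run:
```python
from h import *
s=r.observe(); print(s["clock"],np.round(s["eef_pos"],4),s["gripper_width"],np.round(s["contact_force"],1))
w=optics.get_image("wrist")[:,:,::-1]; cv2.imwrite("pics/w7raw.png",w)
d=optics.get_image("side")[:,:,::-1]
D=cv2.resize(d[230:330,265:365],(250,250),interpolation=cv2.INTER_CUBIC)
W=cv2.resize(w[180:450,200:430],(511,600),interpolation=cv2.INTER_CUBIC)
cv2.imwrite("pics/w7.png",np.hstack([W,np.vstack([D,np.zeros((350,250,3),np.uint8)])]))
```

```text
11.3167 [ 0.5185 -0.01    0.2624] 0.04230344197236588 [-0.4 -0.3 -2. ]
```

View pics/w7.png

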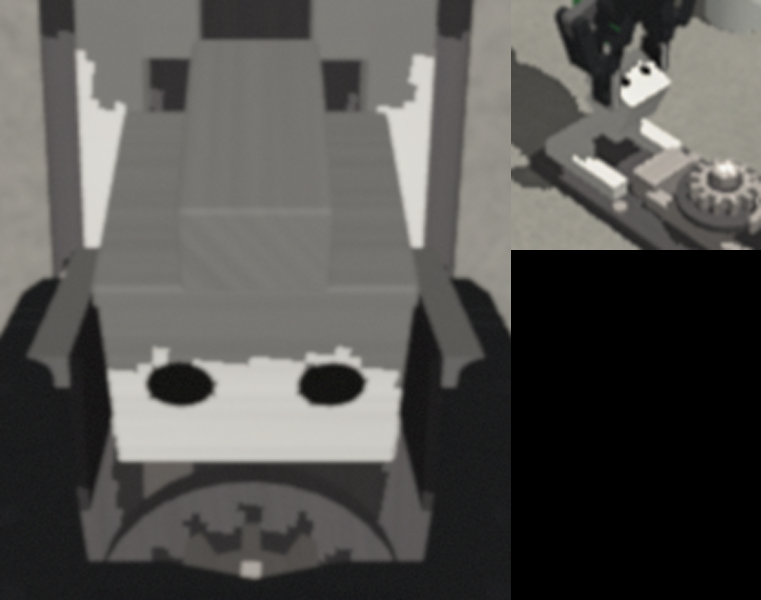

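```bash
cat > pnp.py <<'E'
from h import *
obj=np.array([(-22,20,20),(22,20,20),(22,-20,20),(-22,-20,20),(-10,34,20),(10,34,20),(-10,34,-20),(10,34,-20)],float)/1000
def fit(px,c):
    K,Rm,t=c; ok,rv,tv=cv2.solvePnP(obj[:len(px)],px,K,None)
    pr=cv2.projectPoints(obj[:len(px)],rv,tv,K,None)[0][:,0]
    return Rm.T@cv2.Rodrigues(rv)[0],Rm.T@(tv.ravel()-t),np.round(pr-px,1)
E
python3 - <<'E'
from pnp import *
c=cam("wrist");s=r.observe();M=R.from_quat(s["tcp_rot"]).as_matrix()
px=np.array([(95,291),(418,290),(395,460),(118,461),(181,208),(330,208),(192,40),(313,40)],float)/2.222+[200,180]
B,p,e=fit(px,c);print(e.tolist());print("center",np.round(p,4),"z",np.round(B[:,2],3))
T=M.T@B; print("block in tool: y axis",np.round(T[:,1],3),"tilt",np.degrees(np.arctan2(-T[2,1],T[0,1])),"center in tool",np.round(M.T@(p-s["eef_pos"]),4))
E
```

```text
[[-0.8, -1.2], [0.2, -1.9], [-0.8, -0.3], [0.5, 0.3], [-2.0, 1.2], [2.2, 0.6], [-0.5, 0.9], [1.3, 0.5]]
center [ 0.5165 -0.0078  0.0876] z [ 0.068 -0.351  0.934]
block in tool: y axis [ 0.934 -0.002 -0.357] tilt 20.899700009632102 center in tool [ 0.0022 -0.0008  0.174 ]
```

>>> jog_arm(
  increments=[
    [0.03, [0.016, 0, 0.0005], [0, -5.25, 0]],
    [0.03, [0.016, 0, 0.0005], [0, -5.25, 0]],
    [0.03, [0.016, 0, 0.0005], [0, -5.25, 0]],
    [0.03, [0.016, 0, 0.0005], [0, -5.25, 0]],
    [0.03, [0, 0, 0], [0, 0, 0]],
    [0.03, [0, 0, 0], [0, 0, 0]],
    [0.03, [0, 0, 0], [0, 0, 0]],
    [0.03, [0, 0, 0], [0, 0, 0]],
  ],
)

```text
clock: 12.08
eef_pos: [0.5091, 0.0512, 0.252]
tcp_rot: [0.639, 0.748, -0.118, 0.138]
contact_force: [0.9, -0.4, -2.3]
gripper_width: 0.0423
```

Run:
```python
from pnp import *
s=r.observe();M=R.from_quat(s["tcp_rot"]).as_matrix();c=cam("wrist")
print(s["clock"],np.round(s["eef_pos"],4),np.round(M,3).tolist())
print("block C est",np.round(s["eef_pos"]+M@[.0022,-.0008,.174],4))
w=optics.get_image("wrist")[:,:,::-1]; cv2.imwrite("pics/w8raw.png",w)
W=np.array([.5334,-.108]);psi=np.radians(9);A=np.array([[np.cos(psi),-np.sin(psi)],[np.sin(psi),np.cos(psi)]])
Q=np.array([(-24.5,127,30),(24.5,127,30),(-12.5,127,30),(12.5,127,30),(-12.5,144,30),(12.5,144,30)])/1000
print(np.round(proj(c,np.c_[(A@Q[:,:2].T).T+W,Q[:,2]])).tolist())
W8=cv2.resize(w[60:460,190:450],(390,600),interpolation=cv2.INTER_CUBIC)
d=cv2.resize(optics.get_image("side")[230:330,265:365,::-1],(400,400),interpolation=cv2.INTER_CUBIC)
cv2.imwrite("pics/w8.png",np.hstack([W8,np.vstack([d,np.zeros((200,400,3),np.uint8)])]))
```

```text
12.0833 [0.5091 0.0512 0.252 ] [[-0.145, 0.988, 0.056], [0.923, 0.156, -0.353], [-0.357, -0.0, -0.934]]
block C est [ 0.5177 -0.0083  0.0887]
[[259.0, 167.0], [370.0, 167.0], [286.0, 167.0], [343.0, 167.0], [284.0, 130.0], [345.0, 130.0]]
```

View pics/w8.png

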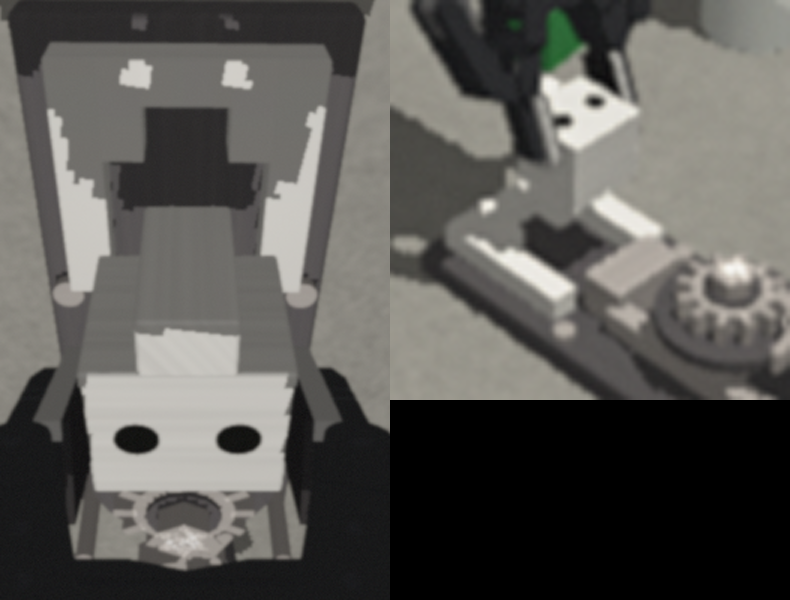

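Run:
```python
from pnp import *
c=cam("wrist");s=r.observe();M=R.from_quat(s["tcp_rot"]).as_matrix()
px=np.array([(84,374),(294,374),(285,490),(97,490),(136,332),(240,332),(147,207),(232,207)],float)/1.5+[190,60]
B,p,e=fit(px,c);print(e.tolist());print("center",np.round(p,4),"z",np.round(B[:,2],3),"ydeg",np.degrees(np.arctan2(B[1,1],B[0,1])))
W=np.array([.5334,-.1086]);psi=np.radians(9);A=np.array([[np.cos(psi),-np.sin(psi)],[np.sin(psi),np.cos(psi)]])
q=A.T@(p[:2]-W);print("fixture xy",q)
qt=A.T@((s["eef_pos"]+M@[.0022,-.0008,.174])[:2]-W);print("from grasp",qt)
print("tool vec for world down 1mm",M.T@[0,0,-1],"fixture +y",M.T@[*(A@[0,1]),0])
```

```text
[[-2.5, 2.7], [2.6, 2.6], [-1.9, -1.2], [1.9, -1.5], [-0.8, -2.2], [0.7, -2.4], [0.2, 1.3], [-0.1, 1.0]]
center [ 0.5189 -0.0092  0.0882] z [-0.004 -0.037  0.999] ydeg 99.74151746959852
fixture xy [0.00122421 0.10046845]
from grasp [0.00034017 0.10124841]
tool vec for world down 1mm [ 3.57786694e-01 -5.73555429e-04  9.33803166e-01] fixture +y [ 0.93380248 -0.00113627 -0.35778713]
```

The side view shows the block level again at (600,150), and the wrist view shows the notch at (146..228,107). The fit puts the block at fixture (0.5–1, 101) mm. Lowering straight down.

>>> jog_arm(
  increments=[
    [0.03, [0.0029, -0.0005, 0.0075], [0, 0, 0]],
    [0.03, [0.0029, 0, 0.0075], [0, 0, 0]],
    [0.03, [0.0029, 0, 0.0075], [0, 0, 0]],
    [0.03, [0.0029, 0, 0.0075], [0, 0, 0]],
    [0.03, [0.0021, 0, 0.0056], [0, 0, 0]],
    [0.03, [0.0014, 0, 0.0037], [0, 0, 0]],
    [0.03, [0.0007, 0, 0.0019], [0, 0, 0]],
    [0.03, [0, 0, 0], [0, 0, 0]],
  ],
)

```text
clock: 12.85
eef_pos: [0.5082, 0.0519, 0.2072]
tcp_rot: [0.638, 0.748, -0.119, 0.138]
contact_force: [0.0, 0.1, -1.7]
gripper_width: 0.0425
```

>>> jog_arm(
  increments=[
    [0.03, [0.0007, 0, 0.0019], [0, 0, 0]],
    [0.03, [0.0007, 0, 0.0019], [0, 0, 0]],
    [0.03, [0, 0, 0], [0, 0, 0]],
    [0.03, [0, 0, 0], [0, 0, 0]],
    [0.03, [0, 0, 0], [0, 0, 0]],
    [0.03, [0, 0, 0], [0, 0, 0]],
    [0.03, [0, 0, 0], [0, 0, 0]],
    [0.03, [0, 0, 0], [0, 0, 0]],
  ],
)

```text
clock: 13.52
eef_pos: [0.5085, 0.0519, 0.204]
tcp_rot: [0.638, 0.748, -0.118, 0.139]
contact_force: [0.1, -0.5, -2.1]
gripper_width: 0.042
```

>>> jog_arm(
  increments=[
    [0.03, [0.0007, 0, 0.0019], [0, 0, 0]],
    [0.03, [0, 0, 0], [0, 0, 0]],
    [0.03, [0.0007, 0, 0.0019], [0, 0, 0]],
    [0.03, [0, 0, 0], [0, 0, 0]],
    [0.03, [0, 0, 0], [0, 0, 0]],
    [0.03, [0, 0, 0], [0, 0, 0]],
    [0.03, [0, 0, 0], [0, 0, 0]],
    [0.03, [0, 0, 0], [0, 0, 0]],
  ],
)

```text
clock: 14.18
eef_pos: [0.5085, 0.0518, 0.1998]
tcp_rot: [0.638, 0.748, -0.118, 0.139]
contact_force: [0.3, -0.1, -1.9]
gripper_width: 0.0427
```

>>> jog_arm(
  increments=[
    [0.03, [0.0004, 0, 0.0009], [0, 0, 0]],
    [0.03, [0, 0, 0], [0, 0, 0]],
    [0.03, [0.0004, 0, 0.0009], [0, 0, 0]],
    [0.03, [0, 0, 0], [0, 0, 0]],
    [0.03, [0, 0, 0], [0, 0, 0]],
    [0.03, [0, 0, 0], [0, 0, 0]],
    [0.03, [0, 0, 0], [0, 0, 0]],
    [0.03, [0, 0, 0], [0, 0, 0]],
  ],
)

```text
clock: 14.85
eef_pos: [0.5084, 0.0519, 0.1978]
tcp_rot: [0.638, 0.748, -0.118, 0.139]
contact_force: [0.2, 1.2, -2.4]
gripper_width: 0.0429
```

>>> jog_arm(
  increments=[
    [0.03, [0.0004, 0, 0.0009], [0, 0, 0]],
    [0.03, [0, 0, 0], [0, 0, 0]],
    [0.03, [0.0004, 0, 0.0009], [0, 0, 0]],
    [0.03, [0, 0, 0], [0, 0, 0]],
    [0.03, [0, 0, 0], [0, 0, 0]],
    [0.03, [0, 0, 0], [0, 0, 0]],
    [0.03, [0, 0, 0], [0, 0, 0]],
    [0.03, [0, 0, 0], [0, 0, 0]],
  ],
)

```text
clock: 15.52
eef_pos: [0.5083, 0.0522, 0.1975]
tcp_rot: [0.638, 0.748, -0.118, 0.139]
contact_force: [-6.2, 3.9, 13.6]
gripper_width: 0.0423
```

>>> jog_arm(
  increments=[
    [0.03, [-0.0004, 0, -0.001], [0, 0, 0]],
    [0.045, [0, 0, 0], [0, 0, 0]],
    [0.05, [0, 0, 0], [0, 0, 0]],
    [0.055, [0, 0, 0], [0, 0, 0]],
    [0.06, [0, 0, 0], [0, 0, 0]],
    [0.06, [0, 0, 0], [0, 0, 0]],
    [0.06, [0, 0, -0.02], [0, 0, 0]],
    [0.06, [0, 0, -0.04], [0, 0, 0]],
  ],
)

```text
clock: 16.18
eef_pos: [0.5026, 0.0723, 0.2494]
tcp_rot: [0.639, 0.748, -0.122, 0.135]
contact_force: [0.1, -0.2, -0.3]
gripper_width: 0.0605
```

>>> jog_arm(
  increments=[
    [0.06, [0, 0, -0.04], [0, 0, 0]],
    [0.06, [0, 0, 0], [0, 5.25, 0]],
    [0.06, [0, 0, 0], [0, 5.25, 0]],
    [0.06, [0, 0, 0], [0, 5.25, 0]],
    [0.06, [0, 0, 0], [0, 5.25, 0]],
    [0.06, [0, 0, 0], [0, 0, 0]],
    [0.06, [0, 0, 0], [0, 0, 0]],
    [0.06, [0, 0, 0], [0, 0, 0]],
  ],
)

```text
clock: 16.85
eef_pos: [0.5027, 0.0873, 0.29]
tcp_rot: [0.649, 0.761, -0.001, 0.001]
contact_force: [-0.7, -0.2, 0.1]
gripper_width: 0.06
```

```bash
cat > ver.py <<'E'
from h import *
from scipy.optimize import minimize
W=np.array([.5334,-.1086]);psi=np.radians(9)
V=np.array([(-22,-20,20),(22,-20,20),(22,20,20),(10,20,20),(10,34,20),(-10,34,20),(-10,20,20),(-22,20,20)])/1000.
E_=[(i,(i+1)%8) for i in range(8)]
def pts(v):  # v: fixture x,y,z(center),yaw,tilt
    S=np.vstack([V[a]+(V[b]-V[a])*np.linspace(0,1,40)[:,None] for a,b in E_])
    M=R.from_euler("z",psi+v[3])*R.from_euler("x",v[4]); o=R.from_euler("z",psi).apply([v[0],v[1],0])
    return M.apply(S)+o+[*W,v[2]]
def score(imgs):
    D=[(c,cv2.GaussianBlur(cv2.distanceTransform(255-cv2.Canny(im,40,100),cv2.DIST_L2,3).clip(0,8),(0,0),.7)) for im,c in imgs]
    def f(v):
        P=pts(v);return sum(cv2.remap(d,*[a.astype(np.float32)[:,None] for a in proj(c,P).T],cv2.INTER_LINEAR,borderValue=8).clip(0,8).mean() for c,d in D)
    return f
E
python3 - <<'E'
from ver import *
s=r.observe();print(s["clock"],np.round(s["eef_pos"],4),s["gripper_width"],np.round(s["tcp_rot"],3))
im=optics.get_image("wrist");c=cam("wrist");cv2.imwrite("pics/w9.png",im[:,:,::-1])
for names in("w",): 
    f=score([(im,c)])
    for tilt in(0,.1,.2,.35):
        best=min((minimize(f,[x0,y0,.036+tilt*.01,0,tilt],method="Nelder-Mead",options=dict(initial_simplex=np.array([x0,y0,.036,0,tilt])+np.vstack([np.zeros(5),np.diag([.002,.003,.002,.03,.06])]),maxiter=400)) for x0 in(-.001,.001) for y0 in(.097,.101,.105)),key=lambda q:q.fun)
        print(tilt,round(best.fun,2),np.round(best.x,4))
E
```

```text
16.85 [0.5027 0.0873 0.29  ] 0.05999437534769121 [ 0.649  0.761 -0.001  0.001]
0 1.49 [-1.000e-04  1.077e-01  3.310e-02  2.100e-03  1.275e-01]
0.1 1.49 [-1.000e-04  1.079e-01  3.340e-02  2.300e-03  1.292e-01]
0.2 1.49 [-1.000e-04  1.087e-01  3.440e-02  2.100e-03  1.323e-01]
0.35 1.58 [1.000e-04 1.119e-01 3.800e-02 1.920e-02 1.518e-01]
```

>>> jog_arm(
  increments=[
    [0.06, [-0.03, 0, -0.005], [0, 0, 0]],
    [0.06, [-0.03, 0, -0.005], [0, 0, 0]],
    [0.06, [-0.03, 0, 0], [0, 0, 0]],
    [0.06, [0, 0, 0], [0, 0, 0]],
    [0.06, [0, 0, 0], [0, 0, 0]],
    [0.06, [0, 0, 0], [0, 0, 0]],
    [0.06, [0, 0, 0], [0, 0, 0]],
    [0.06, [0, 0, 0], [0, 0, 0]],
  ],
)

```text
clock: 17.57
eef_pos: [0.5166, -0.0004, 0.3001]
tcp_rot: [0.649, 0.761, -0.0, -0.0]
contact_force: [0.1, 0.1, -0.2]
gripper_width: 0.0599
```

Run:
```python
from ver import *
s=r.observe();print(s["clock"],np.round(s["eef_pos"],4))
im=optics.get_image("wrist");c=cam("wrist");cv2.imwrite("pics/w10.png",im[:,:,::-1]);np.savez("pics/w10",**optics.camera_model("wrist"))
sd=optics.get_image("side");cv2.imwrite("pics/s10.png",sd[:,:,::-1])
f=score([(im,c)])
for tilt in(0,.15,.3):
    best=min((minimize(f,[x0,y0,.036+tilt*.01,0,tilt],method="Nelder-Mead",options=dict(initial_simplex=np.array([x0,y0,.036,0,tilt])+np.vstack([np.zeros(5),np.diag([.002,.003,.002,.03,.06])]),maxiter=500)) for x0 in(-.001,.001) for y0 in(.095,.099,.103,.107)),key=lambda q:q.fun)
    print(tilt,round(best.fun,2),np.round(best.x,4))
# pixel positions of holes (dark blobs) vs prediction, flat
g=cv2.cvtColor(im,cv2.COLOR_RGB2GRAY)
n,l,st,ce=cv2.connectedComponentsWithStats((g<45).astype(np.uint8))
print([(np.round(ce[i]).tolist(),st[i,2:].tolist()) for i in range(1,n) if 60<st[i,4]<600])
for y in(.099,.103): print(y,np.round(proj(c,pts([0,y,.036,0,0])[::40])).tolist())
```

```text
17.5667 [ 5.166e-01 -4.000e-04  3.001e-01]
0 0.55 [-1.000e-04  1.057e-01  3.750e-02  3.600e-03  4.000e-02]
0.15 0.55 [-1.000e-04  1.056e-01  3.730e-02  4.100e-03  3.770e-02]
0.3 0.56 [-0.0002  0.1064  0.0388  0.0037  0.0547]
[([266.0, 142.0], [72, 12, 252]), ([359.0, 142.0], [24, 8, 81]), ([337.0, 262.0], [14, 14, 141]), ([295.0, 262.0], [13, 13, 138])]
0.099 [[275.0, 305.0], [356.0, 306.0], [358.0, 235.0], [335.0, 235.0], [336.0, 209.0], [296.0, 208.0], [297.0, 235.0], [274.0, 235.0]]
0.103 [[275.0, 299.0], [356.0, 299.0], [359.0, 228.0], [335.0, 227.0], [336.0, 201.0], [296.0, 201.0], [297.0, 227.0], [273.0, 227.0]]
```

The edge fit agrees well: the block is flat within about 2°, at fixture (0, 105.5) mm, nearly home. Next is the reversing lever. The pin should be at about (0.568, -0.173), and I'll push it with closed fingers from the +x side.

>>> jog_arm(
  increments=[
    [0, [-0.029, 0.0087, 0], [0, 0, 0]],
    [0, [-0.029, 0.0087, 0], [0, 0, 0]],
    [0, [-0.029, 0.0087, 0], [0, 0, 0]],
    [0, [-0.029, 0.0087, 0], [0, 0, 0]],
    [0, [-0.029, 0.0087, 0], [0, 0, 0]],
    [0, [-0.029, 0.0087, 0], [0, 0, 0]],
    [0, [0, 0, 0], [0, 0, 0]],
    [0, [0, 0, 0], [0, 0, 0]],
  ],
  squeeze=30,
)

```text
clock: 18.33
eef_pos: [0.5962, -0.166, 0.2999]
tcp_rot: [0.65, 0.76, 0.0, -0.0]
contact_force: [-0.8, 0.7, -0.6]
gripper_width: -0.0001
```

Run:
```python
from ver import *
s=r.observe();print(s["clock"],np.round(s["eef_pos"],4),s["gripper_width"])
im=optics.get_image("wrist");c=cam("wrist");cv2.imwrite("pics/w11.png",im[:,:,::-1])
sd=optics.get_image("side");cv2.imwrite("pics/s11.png",sd[:,:,::-1])
# fit handle & pawl with side image before the arm came (side0) + scene0: post darkness / pin brightness rendered as line segments
S=cam("side");g=cv2.cvtColor(cv2.imread("pics/side0.png"),cv2.COLOR_BGR2GRAY)
P=np.array([[.568,-.173,.088],[.568,-.173,.067],[.579,-.252,.091],[.579,-.252,.051]])
print(np.round(proj(S,P),1).tolist()); print(g[298:318,380:400].tolist())
```

```text
18.3333 [ 0.5962 -0.166   0.2999] -0.00013822163296672312
[[388.6, 303.4], [387.4, 312.1], [425.4, 325.1], [422.1, 341.8]]
[[142, 142, 142, 143, 143, 142, 140, 141, 140, 140, 141, 143, 144, 145, 146, 145, 144, 142, 141, 141], [140, 141, 141, 142, 143, 142, 140, 140, 139, 138, 140, 141, 143, 145, 144, 143, 144, 143, 142, 142], [139, 140, 141, 143, 143, 141, 140, 141, 143, 145, 144, 142, 141, 142, 143, 145, 146, 146, 145, 145], [140, 141, 141, 143, 144, 143, 143, 151, 158, 161, 160, 150, 141, 139, 142, 145, 146, 146, 145, 148], [141, 142, 141, 141, 143, 140, 134, 151, 165, 171, 169, 156, 144, 141, 142, 145, 144, 144, 144, 144], [143, 143, 143, 142, 144, 136, 116, 130, 153, 162, 160, 147, 142, 143, 144, 145, 143, 140, 141, 144], [144, 145, 144, 144, 145, 137, 103, 100, 122, 132, 132, 129, 137, 144, 146, 144, 141, 141, 142, 144], [143, 144, 145, 148, 149, 135, 100, 85, 96, 109, 114, 123, 137, 142, 145, 143, 143, 142, 143, 146], [140, 143, 147, 158, 159, 138, 101, 85, 96, 104, 112, 126, 139, 142, 142, 143, 144, 144, 144, 144], [141, 140, 142, 154, 158, 133, 98, 88, 97, 106, 113, 129, 139,
[... 341 characters left out ...]
163, 164, 160, 143, 124, 106, 102, 108, 118, 128, 138, 139, 138, 139, 141, 143, 144, 145, 145], [135, 133, 134, 141, 143, 138, 131, 126, 127, 140, 143, 142, 141, 139, 140, 140, 142, 144, 146, 146], [116, 103, 98, 107, 116, 121, 127, 127, 128, 139, 142, 141, 140, 141, 141, 140, 139, 142, 143, 145], [138, 104, 86, 93, 103, 114, 129, 134, 133, 137, 141, 142, 141, 142, 141, 141, 140, 139, 142, 144], [149, 109, 88, 96, 106, 120, 136, 142, 143, 142, 142, 142, 142, 143, 144, 144, 141, 140, 141, 142], [151, 111, 92, 97, 108, 126, 141, 144, 141, 140, 142, 143, 145, 147, 146, 147, 144, 143, 143, 145], [158, 133, 114, 107, 111, 128, 142, 134, 119, 118, 129, 140, 145, 148, 149, 147, 146, 145, 145, 146]]
```

>>> jog_arm(
  increments=[
    [0, [0, 0, 0.02], [0, 0, 0]],
    [0, [0, 0, 0.02], [0, 0, 0]],
    [0, [0, 0, 0.013], [0, 0, 0]],
    [0, [0, 0, 0], [0, 0, 0]],
    [0, [-0.001, -0.006, 0], [0, 0, 0]],
    [0, [-0.001, -0.006, 0], [0, 0, 0]],
    [0, [0, 0, 0], [0, 0, 0]],
    [0, [0, 0, 0], [0, 0, 0]],
  ],
)

```text
clock: 19.1
eef_pos: [0.5842, -0.1691, 0.2487]
tcp_rot: [0.649, 0.761, 0.0, 0.001]
contact_force: [1.2, -0.0, -0.1]
gripper_width: -0.0
```

>>> jog_arm(
  increments=[
    [0, [-0.001, -0.006, 0], [0, 0, 0]],
    [0, [-0.001, -0.006, 0], [0, 0, 0]],
    [0, [-0.001, -0.006, 0], [0, 0, 0]],
    [0, [-0.001, -0.006, 0], [0, 0, 0]],
    [0, [0, 0, 0], [0, 0, 0]],
    [0, [0, 0, 0], [0, 0, 0]],
    [0, [0, 0, 0], [0, 0, 0]],
    [0, [0, 0, 0], [0, 0, 0]],
  ],
)

```text
clock: 19.77
eef_pos: [0.5611, -0.1767, 0.2471]
tcp_rot: [0.649, 0.761, -0.0, -0.0]
contact_force: [0.1, 0.3, -0.2]
gripper_width: -0.0001
```

Run:
```python
from h import *
s=r.observe();print(s["clock"],np.round(s["eef_pos"],4),np.round(s["contact_force"],1))
a=cv2.imread("pics/side0.png").astype(int).sum(2);b=optics.get_image("side")[:,:,::-1];cv2.imwrite("pics/s12.png",b)
g=cv2.cvtColor(b,cv2.COLOR_BGR2GRAY); c=cam("side")
W=np.array([.5334,-.1086])
for h in(-.14,0,.1):
    u=np.radians(-81)-h; piv=W+.038*np.array([np.cos(u),np.sin(u)])
    q=[]
    for p in(-.4,.5,.77):
        t=u-p; q.append([*(piv+.036*np.array([np.cos(t),np.sin(t)])),.088])
    q.append([*(W+.15*np.array([np.cos(u),np.sin(u)])),.091]); print(h,np.round(proj(c,np.array(q)),1).tolist())
print("post",g[315:345:2,412:444:2].tolist())
```

```text
19.7667 [ 0.5611 -0.1767  0.2471] [ 0.1  0.3 -0.2]
-0.14 [[388.3, 303.3], [378.5, 312.4], [373.3, 313.4], [424.7, 325.5]]
0 [[386.0, 306.6], [374.1, 314.6], [368.7, 315.1], [418.1, 332.0]]
0.1 [[384.0, 308.8], [370.7, 315.9], [365.1, 316.0], [412.4, 336.3]]
post [[164, 161, 157, 158, 159, 156, 153, 157, 156, 157, 160, 159, 159, 157, 157, 158], [158, 158, 158, 158, 159, 160, 161, 161, 162, 157, 160, 160, 161, 161, 159, 152], [156, 160, 161, 159, 160, 159, 156, 159, 163, 162, 158, 157, 157, 159, 158, 152], [161, 160, 156, 160, 160, 158, 160, 160, 160, 160, 155, 156, 160, 160, 158, 155], [161, 158, 156, 159, 158, 157, 160, 158, 156, 154, 154, 155, 159, 158, 159, 157], [158, 160, 163, 134, 100, 91, 108, 145, 162, 157, 154, 156, 156, 159, 158, 156], [160, 164, 142, 50, 29, 31, 30, 58, 123, 154, 154, 158, 155, 156, 155, 154], [159, 164, 100, 29, 37, 35, 34, 31, 81, 155, 157, 158, 158, 163, 162, 157], [157, 158, 77, 23, 35, 36, 36, 34, 61, 152, 159, 154, 158, 158, 160, 159], [161, 154, 51, 17, 25, 33, 29, 29, 81, 161, 160, 157, 155, 156, 157, 156], [143, 152, 39, 17, 19, 23, 21, 21, 111, 156, 157, 155, 153, 155, 157, 155], [75, 81, 21, 19, 22, 24, 24, 25, 141, 158, 154, 155, 157, 154, 153, 153], [48, 34, 18, 19, 24, 26, 22, 38, 143, 157, 156, 154, 155, 156, 155, 158], [47, 28, 19, 20, 23, 24, 23, 66, 153, 154, 152, 151, 155, 159, 159, 155], [45, 26, 17, 20, 21, 23, 21, 68, 154, 156, 155, 155, 155, 154, 154, 154]]
```

>>> jog_arm(
  increments=[
    [0, [0, -0.003, 0], [0, 0, 0]],
    [0, [0, -0.003, 0], [0, 0, 0]],
    [0, [0, 0, 0], [0, 0, 0]],
    [0, [0, 0, -0.02], [0, 0, 0]],
    [0, [0, 0, -0.03], [0, 0, 0]],
    [0.03, [0, 0, 0], [0, 0, 0]],
    [0.03, [0, 0, 0], [0, 0, 0]],
    [0.03, [0, 0, 0], [0, 0, 0]],
  ],
)

```text
clock: 20.48
eef_pos: [0.555, -0.1776, 0.2971]
tcp_rot: [0.649, 0.761, -0.0, -0.0]
contact_force: [0.4, 0.4, 0.5]
gripper_width: 0.03
```

```bash
cat > post.py <<'E'
from h import *
from scipy.optimize import minimize_scalar
W=np.array([.5334,-.1086])
def post(h): u=np.radians(-81)-h; return W+.15*np.array([np.cos(u),np.sin(u)])
def cylmask(c,p,r0,z0,z1,shape):
    a=np.linspace(0,2*np.pi,24); P=np.vstack([np.c_[p[0]+r0*np.cos(a),p[1]+r0*np.sin(a),np.full(24,z)] for z in(z0,z1)])
    m=np.zeros(shape,np.uint8);q=proj(c,P); cv2.fillConvexPoly(m,cv2.convexHull(np.round(q*16).astype(np.int32)),1,shift=4);return m>0
def handle(im,c):
    g=(im.max(2)<55).astype(float);best=[]
    for h in np.arange(-.5,.51,.01):
        m=cylmask(c,post(h),.011,.053,.091,g.shape);M=cylmask(c,post(h),.015,.058,.096,g.shape)&~m
        best.append((g[m].mean()-g[M].mean(),h))
    return max(best)
E
python3 - <<'E'
from post import *
s=r.observe();M=R.from_quat(s["tcp_rot"]).as_matrix();print(s["clock"],np.round(s["eef_pos"],4),np.round(s["contact_force"],1))
for f in("side","scene"):
    c=cam(f);print(f,"start",handle(cv2.imread(f"pics/{f}0.png")[:,:,::-1],c))
    im=optics.get_image(f);b=handle(im,c);print(f,"now",b)
    if f=="side": h=b[1]
    cv2.imwrite(f"pics/{f}13.png",im[:,:,::-1])
p=post(h);print(h,p);a=np.radians(9)-h;y=np.array([np.cos(a),np.sin(a)]);x=np.array([-y[1],y[0]]);d=p-s["eef_pos"][:2]
print("turn rz deg",np.degrees(h),"then dx,dy",x@d,y@d)
S=cam("scene");print("sanding",ray(S,(235,290),.02))
# pin search on side image: bright top disc at z .088 on circle about pivot
g=cv2.cvtColor(cv2.imread("pics/side13.png"),cv2.COLOR_BGR2GRAY).astype(float);g0=cv2.cvtColor(cv2.imread("pics/side0.png"),cv2.COLOR_BGR2GRAY).astype(float)
c=cam("side")
for nm,G,hh in(("start",g0,-.14),("now",g,h)):
    u=np.radians(-81)-hh;piv=W+.038*np.array([np.cos(u),np.sin(u)]);o=[]
    for q in np.arange(-.8,.81,.1):
        t=u-q;p=piv+.036*np.array([np.cos(t),np.sin(t)])
        o.append((round(q,1),round(G[cylmask(c,p,.005,.068,.084,G.shape)].mean()),round(G[cylmask(c,p,.004,.0879,.0881,G.shape)].mean())))
    print(nm,o)
E
```

```text
20.4833 [ 0.555  -0.1776  0.2971] [0.4 0.4 0.5]
side start (np.float64(0.6986447074969978), np.float64(-0.13999999999999968))
side now (np.float64(0.683180999861515), np.float64(4.440892098500626e-16))
scene start (np.float64(0.7883211678832117), np.float64(-0.1599999999999997))
scene now (np.float64(0.740011068068622), np.float64(-0.03999999999999959))
4.440892098500626e-16 [ 0.55686517 -0.25675325]
turn rz deg 2.5444437451708134e-14 then dx,dy -0.07845373595670979 -0.010561776245242745
sanding [ 0.74488666 -0.07583083  0.02      ]
start [(np.float64(-0.8), 131, 141), (np.float64(-0.7), 125, 145), (np.float64(-0.6), 119, 150), (np.float64(-0.5), 117, 151), (np.float64(-0.4), 116, 132), (np.float64(-0.3), 115, 114), (np.float64(-0.2), 117, 105), (np.float64(-0.1), 118, 104), (np.float64(-0.0), 118, 103), (np.float64(0.1), 124, 112), (np.float64(0.2), 130, 134), (np.float64(0.3), 132, 142), (np.float64(0.4), 125, 142), (np.float64(0.5), 129, 139), (np.float64(0.6), 124, 143), (np.float64(0.7), 108, 142), (np.float64(0.8), 96, 129)]
now [(np.float64(-0.8), 152, 157), (np.float64(-0.7), 150, 157), (np.float64(-0.6), 148, 158), (np.float64(-0.5), 145, 161), (np.float64(-0.4), 141, 164), (np.float64(-0.3), 134, 154), (np.float64(-0.2), 131, 133), (np.float64(-0.1), 130, 119), (np.float64(-0.0), 129, 126), (np.float64(0.1), 129, 144), (np.float64(0.2), 128, 165), (np.float64(0.3), 123, 158), (np.float64(0.4), 111, 128), (np.float64(0.5), 103, 129), (np.float64(0.6), 96, 147), (np.float64(0.7), 85, 137), (np.float64(0.8), 73, 109)]
```

>>> jog_arm(
  increments=[
    [0.045, [-0.026, -0.0027, 0], [0, 0, 0]],
    [0.045, [-0.026, -0.0027, 0], [0, 0, 0]],
    [0.045, [-0.026, -0.0027, 0], [0, 0, 0]],
    [0.045, [0, 0, 0.02], [0, 0, 0]],
    [0.045, [0, 0, 0.02], [0, 0, 0]],
    [0.045, [0, 0, 0.02], [0, 0, 0]],
    [0.045, [0, 0, 0.007], [0, 0, 0]],
    [0.045, [0, 0, 0], [0, 0, 0]],
  ],
  squeeze=20,
)

```text
clock: 21.25
eef_pos: [0.5579, -0.2551, 0.2269]
tcp_rot: [0.649, 0.761, -0.001, -0.003]
contact_force: [-0.7, 0.5, 0.6]
gripper_width: 0.0448
```

>>> jog_arm(
  increments=[
    [0.027, [0, 0, 0], [0, 0, 0]],
    [0.027, [0, 0, 0], [0, 0, 0]],
    [0.027, [0, 0, 0], [0, 0, 0]],
    [0.027, [0, 0, 0], [0, 0, 0]],
    [0.027, [0, 0, 0], [0, 0, 0]],
    [0.027, [0, 0, 0], [0, 0, 0]],
    [0.027, [0, 0, 0], [0, 0, 0]],
    [0.027, [0, 0, 0], [0, 0, 0]],
  ],
)

```text
clock: 21.92
eef_pos: [0.5595, -0.2559, 0.2304]
tcp_rot: [0.649, 0.761, 0.0, 0.0]
contact_force: [0.7, 0.0, 0.2]
gripper_width: 0.0272
```

>>> jog_arm(
  increments=[
    [0.027, [0.0004, 0.0105, 0], [0, 0, -4]],
    [0.027, [0.0004, 0.0105, 0], [0, 0, -4]],
    [0.027, [0.0004, 0.0105, 0], [0, 0, -4]],
    [0.027, [0.0004, 0.0105, 0], [0, 0, -4]],
    [0.027, [0.0004, 0.0105, 0], [0, 0, -4]],
    [0.027, [0.0004, 0.0105, 0], [0, 0, -4]],
    [0.027, [0, 0, 0], [0, 0, 0]],
    [0.027, [0, 0, 0], [0, 0, 0]],
  ],
)

```text
clock: 22.58
eef_pos: [0.618, -0.2331, 0.2301]
tcp_rot: [0.477, 0.879, -0.0, 0.0]
contact_force: [0.3, -0.0, 0.3]
gripper_width: 0.027
```

>>> jog_arm(
  increments=[
    [0.027, [0.0002, -0.0079, 0], [0, 0, 3]],
    [0.027, [0.0002, -0.0079, 0], [0, 0, 3]],
    [0.027, [0.0002, -0.0079, 0], [0, 0, 3]],
    [0.027, [0.0002, -0.0079, 0], [0, 0, 3]],
    [0.027, [0.0002, -0.0079, 0], [0, 0, 3]],
    [0.027, [0.0002, -0.0079, 0], [0, 0, 3]],
    [0.027, [0.0002, -0.0079, 0], [0, 0, 3]],
    [0.027, [0.0002, -0.0079, 0], [0, 0, 3]],
  ],
)

```text
clock: 23.25
eef_pos: [0.5596, -0.2567, 0.2305]
tcp_rot: [0.651, 0.759, 0.001, 0.001]
contact_force: [6.4, -0.0, -2.9]
gripper_width: 0.0273
```

>>> jog_arm(
  increments=[
    [0.027, [0.0002, -0.0079, 0], [0, 0, 3]],
    [0.027, [0.0002, -0.0079, 0], [0, 0, 3]],
    [0.027, [0.0002, -0.0079, 0], [0, 0, 3]],
    [0.027, [0.0002, -0.0079, 0], [0, 0, 3]],
    [0.027, [0, 0, 0], [0, 0, 0]],
    [0.027, [0, 0, 0], [0, 0, 0]],
    [0.027, [0, 0, 0], [0, 0, 0]],
    [0.027, [0, 0, 0], [0, 0, 0]],
  ],
)

```text
clock: 23.92
eef_pos: [0.5279, -0.2577, 0.2304]
tcp_rot: [0.725, 0.689, 0.0, 0.0]
contact_force: [1.6, -0.7, 0.3]
gripper_width: 0.0271
```

>>> jog_arm(
  increments=[
    [0.027, [0.0001, -0.0052, 0], [0, 0, 2]],
    [0.027, [0.0001, -0.0052, 0], [0, 0, 2]],
    [0.027, [0.0001, -0.0052, 0], [0, 0, 2]],
    [0.027, [0, 0, 0], [0, 0, 0]],
    [0.027, [0.0001, -0.0026, 0], [0, 0, 1]],
    [0.027, [0.0001, -0.0026, 0], [0, 0, 1]],
    [0.027, [0.0001, -0.0026, 0], [0, 0, 1]],
    [0.027, [0.0001, -0.0026, 0], [0, 0, 1]],
  ],
)

```text
clock: 24.58
eef_pos: [0.5023, -0.2541, 0.2305]
tcp_rot: [0.783, 0.622, -0.0, 0.001]
contact_force: [3.0, -3.0, -1.2]
gripper_width: 0.0273
```

>>> jog_arm(
  increments=[
    [0.027, [0.0001, -0.0026, 0], [0, 0, 1]],
    [0.027, [0.0001, -0.0026, 0], [0, 0, 1]],
    [0.027, [0.0001, -0.0026, 0], [0, 0, 1]],
    [0.027, [0.0001, -0.0026, 0], [0, 0, 1]],
    [0.027, [0, 0, 0], [0, 0, 0]],
    [0.027, [0, 0, 0], [0, 0, 0]],
    [0.027, [0, 0, 0], [0, 0, 0]],
    [0.027, [0, 0, 0], [0, 0, 0]],
  ],
)

```text
clock: 25.25
eef_pos: [0.4918, -0.2501, 0.23]
tcp_rot: [0.804, 0.595, 0.0, -0.001]
contact_force: [1.4, -0.6, 0.3]
gripper_width: 0.027
```

Run:
```python
from post import *
s=r.observe();print(s["clock"],np.round(s["eef_pos"],4),np.round(s["contact_force"],1))
p=s["eef_pos"][:2]-W;print("h",-81*np.pi/180-np.arctan2(p[1],p[0]))
```

```text
25.25 [ 0.4918 -0.2501  0.23  ] [ 1.4 -0.6  0.3]
h 0.4426408347471731
```

>>> jog_arm(
  increments=[
    [0.027, [0.0006, 0.0131, 0], [0, 0, -5]],
    [0.027, [0.0006, 0.0131, 0], [0, 0, -5]],
    [0.027, [0.0006, 0.0131, 0], [0, 0, -5]],
    [0.027, [0.0006, 0.0131, 0], [0, 0, -5]],
    [0.027, [0.0006, 0.0131, 0], [0, 0, -5]],
    [0.027, [0.0006, 0.0131, 0], [0, 0, -5]],
    [0.027, [0.0006, 0.0131, 0], [0, 0, -5]],
    [0.027, [0.0006, 0.0131, 0], [0, 0, -5]],
  ],
)

```text
clock: 25.92
eef_pos: [0.5939, -0.2439, 0.2287]
tcp_rot: [0.55, 0.835, -0.0, -0.003]
contact_force: [-1.6, -0.7, 0.8]
gripper_width: 0.027
```

>>> jog_arm(
  increments=[
    [0.027, [0.0006, 0.0131, 0], [0, 0, -5]],
    [0.027, [0.0005, 0.0118, 0], [0, 0, -4.5]],
    [0.027, [0, 0, 0], [0, 0, 0]],
    [0.027, [0, 0, 0], [0, 0, 0]],
    [0.027, [0.0002, -0.0052, 0], [0, 0, 2]],
    [0.027, [0.0002, -0.0052, 0], [0, 0, 2]],
    [0.027, [0.0002, -0.0052, 0], [0, 0, 2]],
    [0.027, [0.0002, -0.0052, 0], [0, 0, 2]],
  ],
)

```text
clock: 26.58
eef_pos: [0.5973, -0.2431, 0.2298]
tcp_rot: [0.542, 0.84, 0.0, -0.001]
contact_force: [0.1, 0.1, -0.9]
gripper_width: 0.0271
```

>>> jog_arm(
  increments=[
    [0.027, [0.0002, -0.0052, 0], [0, 0, 2]],
    [0.027, [0.0002, -0.0052, 0], [0, 0, 2]],
    [0.027, [0.0001, -0.0026, 0], [0, 0, 1]],
    [0.027, [0.0001, -0.0026, 0], [0, 0, 1]],
    [0.027, [0.0001, -0.0026, 0], [0, 0, 1]],
    [0.027, [0.0001, -0.0026, 0], [0, 0, 1]],
    [0.027, [0.0001, -0.0026, 0], [0, 0, 1]],
    [0.027, [0.0001, -0.0026, 0], [0, 0, 1]],
  ],
)

```text
clock: 27.25
eef_pos: [0.5735, -0.251, 0.2303]
tcp_rot: [0.613, 0.79, 0.0, 0.0]
contact_force: [1.2, -0.1, -1.5]
gripper_width: 0.0274
```

```bash
cat > st.py <<'E'
from post import *
s=r.observe();p=s["eef_pos"][:2]-W;a=np.arctan2(p[1],p[0]);f=np.array(s["contact_force"])
t=np.array([-np.sin(a),np.cos(a)]) # ccw tangent; reaction to clockwise push is ccw +
print(round(s["clock"],2),"h %.3f r %.4f tang %.1f rad %.1f z %.1f"%(-81*np.pi/180-a,np.hypot(*p),f[:2]@t,f[:2]@[np.cos(a),np.sin(a)],f[2]),s["gripper_width"], "yaw err", )
E
python3 st.py
```

```text
27.25 h -0.117 r 0.1480 tang 1.1 rad 0.5 z -1.5 0.027358758992443628 yaw err
```

>>> jog_arm(
  increments=[
    [0.027, [0, -0.0026, 0], [0, 0, 1]],
    [0.027, [0, -0.0026, 0], [0, 0, 1]],
    [0.027, [0, -0.0026, 0], [0, 0, 1]],
    [0.027, [0, -0.0026, 0], [0, 0, 1]],
    [0.027, [0, -0.0026, 0], [0, 0, 1]],
    [0.027, [0, -0.0026, 0], [0, 0, 1]],
    [0.027, [0, -0.0026, 0], [0, 0, 1]],
    [0.027, [0, -0.0026, 0], [0, 0, 1]],
  ],
)

```text
clock: 27.92
eef_pos: [0.5532, -0.2551, 0.2303]
tcp_rot: [0.666, 0.746, -0.0, 0.0]
contact_force: [4.4, -1.2, -2.8]
gripper_width: 0.0268
```

```bash
python3 st.py
```

```text
27.92 h 0.023 r 0.1479 tang 4.2 rad 1.8 z -2.8 0.026777235997985125 yaw err
```

>>> jog_arm(
  increments=[
    [0.027, [0, -0.0026, 0], [0, 0, 1]],
    [0.027, [0, -0.0026, 0], [0, 0, 1]],
    [0.027, [0, -0.0026, 0], [0, 0, 1]],
    [0.027, [0, -0.0026, 0], [0, 0, 1]],
    [0.027, [0, -0.0026, 0], [0, 0, 1]],
    [0.027, [0, -0.0026, 0], [0, 0, 1]],
    [0.027, [0, 0, 0], [0, 0, 0]],
    [0.027, [0, 0, 0], [0, 0, 0]],
  ],
)

```text
clock: 28.58
eef_pos: [0.5373, -0.256, 0.2305]
tcp_rot: [0.704, 0.71, -0.0, -0.0]
contact_force: [2.5, -1.2, -0.3]
gripper_width: 0.0272
```

```bash
python3 st.py
```

```text
28.58 h 0.130 r 0.1474 tang 2.5 rad 1.3 z -0.3 0.027217688355889853 yaw err
```

>>> jog_arm(
  increments=[
    [0.027, [0, -0.0026, 0], [0, 0, 1]],
    [0.027, [0, -0.0026, 0], [0, 0, 1]],
    [0.027, [0, -0.0026, 0], [0, 0, 1]],
    [0.027, [0, -0.0026, 0], [0, 0, 1]],
    [0.027, [0, -0.0026, 0], [0, 0, 1]],
    [0.027, [0, -0.0026, 0], [0, 0, 1]],
    [0.027, [0, 0, 0], [0, 0, 0]],
    [0.027, [0, 0, 0], [0, 0, 0]],
  ],
)

```text
clock: 29.25
eef_pos: [0.5232, -0.2556, 0.2304]
tcp_rot: [0.74, 0.673, 0.001, 0.001]
contact_force: [8.6, -2.4, -4.2]
gripper_width: 0.027
```

```bash
python3 st.py
```

```text
29.25 h 0.226 r 0.1473 tang 8.7 rad 1.8 z -4.2 0.02703184145596219 yaw err
```

>>> jog_arm(
  increments=[
    [0.027, [0, -0.001, 0], [0, 0, 0.4]],
    [0.027, [0, -0.001, 0], [0, 0, 0.4]],
    [0.027, [0, 0, 0], [0, 0, 0]],
    [0.027, [0, 0, 0], [0, 0, 0]],
    [0.027, [0, 0, 0], [0, 0, 0]],
    [0.027, [0, 0, 0], [0, 0, 0]],
    [0.027, [0, 0, 0], [0, 0, 0]],
    [0.027, [0, 0, 0], [0, 0, 0]],
  ],
)

```text
clock: 29.92
eef_pos: [0.5218, -0.2554, 0.2305]
tcp_rot: [0.745, 0.667, 0.002, 0.002]
contact_force: [9.6, -2.6, -5.1]
gripper_width: 0.0269
```

```bash
python3 st.py
```

```text
29.92 h 0.236 r 0.1473 tang 9.8 rad 1.9 z -5.1 0.026891407430651233 yaw err
```

>>> jog_arm(
  increments=[
    [0.027, [0, -0.001, 0], [0, 0, 0.4]],
    [0.027, [0, -0.001, 0], [0, 0, 0.4]],
    [0.027, [0, -0.001, 0], [0, 0, 0.4]],
    [0.027, [0, -0.001, 0], [0, 0, 0.4]],
    [0.027, [0, 0, 0], [0, 0, 0]],
    [0.027, [0, 0, 0], [0, 0, 0]],
    [0.027, [0, 0, 0], [0, 0, 0]],
    [0.027, [0, 0, 0], [0, 0, 0]],
  ],
)

```text
clock: 30.58
eef_pos: [0.5182, -0.2551, 0.2305]
tcp_rot: [0.754, 0.657, 0.002, 0.002]
contact_force: [11.3, -2.2, -5.7]
gripper_width: 0.0271
```

```bash
python3 st.py
```

```text
30.58 h 0.260 r 0.1473 tang 11.4 rad 1.1 z -5.7 0.027073807073090067 yaw err
```

>>> jog_arm(
  increments=[
    [0.027, [0, -0.001, 0], [0, 0, 0.4]],
    [0.027, [0, -0.001, 0], [0, 0, 0.4]],
    [0.027, [0, -0.001, 0], [0, 0, 0.4]],
    [0.027, [0, -0.001, 0], [0, 0, 0.4]],
    [0.027, [0, 0, 0], [0, 0, 0]],
    [0.027, [0, 0, 0], [0, 0, 0]],
    [0.027, [0, 0, 0], [0, 0, 0]],
    [0.027, [0, 0, 0], [0, 0, 0]],
  ],
)

```text
clock: 31.25
eef_pos: [0.5146, -0.2546, 0.2305]
tcp_rot: [0.763, 0.647, 0.002, 0.002]
contact_force: [12.9, -2.8, -8.5]
gripper_width: 0.0272
```

```bash
python3 st.py
```

```text
31.25 h 0.285 r 0.1472 tang 13.2 rad 1.1 z -8.5 0.02718521102441952 yaw err
```

>>> jog_arm(
  increments=[
    [0.027, [0, -0.001, 0], [0, 0, 0.4]],
    [0.027, [0, -0.001, 0], [0, 0, 0.4]],
    [0.027, [0, 0, 0], [0, 0, 0]],
    [0.027, [0, 0, 0], [0, 0, 0]],
    [0.027, [0, 0, 0], [0, 0, 0]],
    [0.027, [0, 0.001, 0], [0, 0, 0]],
    [0.035, [0, 0.002, 0], [0, 0, 0]],
    [0.045, [0, 0, 0], [0, 0, 0]],
  ],
)

```text
clock: 31.92
eef_pos: [0.5144, -0.2539, 0.2301]
tcp_rot: [0.767, 0.641, 0.002, 0.0]
contact_force: [7.4, 0.0, -5.2]
gripper_width: 0.0444
```

>>> jog_arm(
  increments=[
    [0.045, [0, 0, 0], [0, 0, 0]],
    [0.045, [0, 0, 0], [0, 0, 0]],
    [0.045, [0, 0, 0], [0, 0, 0]],
    [0.045, [0, 0, -0.01], [0, 0, 0]],
    [0.045, [0, 0, -0.02], [0, 0, 0]],
    [0.045, [0, 0, -0.02], [0, 0, 0]],
    [0.045, [0, 0, -0.02], [0, 0, 0]],
    [0.045, [0, 0, -0.01], [0, 0, 0]],
  ],
)

```text
clock: 32.58
eef_pos: [0.5126, -0.2539, 0.3119]
tcp_rot: [0.768, 0.641, -0.0, -0.0]
contact_force: [0.4, 0.2, 0.5]
gripper_width: 0.0449
```

Run:
```python
from ver import *
s=r.observe();M=R.from_quat(s["tcp_rot"]).as_matrix();print(s["clock"],np.round(s["eef_pos"],4),np.round(s["contact_force"],1))
im=optics.get_image("wrist");c=cam("wrist");print("block px",np.round(proj(c,pts([0,.107,.036,0,0])[::40])).tolist())
a=np.radians(9);y=np.array([np.cos(a),np.sin(a)]);yaw=np.arctan2(M[1,1],M[0,1]);print("yaw",np.degrees(yaw))
d=np.array([.517,0.0])-s["eef_pos"][:2];print("dx,dy after turning back to 9",np.array([-y[1],y[0]])@d,y@d)
for n in("side","scene"):
    cv2.imwrite(f"pics/{n}20.png",optics.get_image(n)[:,:,::-1])
```

```text
32.5833 [ 0.5126 -0.2539  0.3119] [0.4 0.2 0.5]
block px [[181.0, -273.0], [281.0, -319.0], [244.0, -452.0], [214.0, -437.0], [200.0, -487.0], [150.0, -462.0], [166.0, -413.0], [138.0, -399.0]]
yaw -10.277199662349647
dx,dy after turning back to 9 0.25010802486540706 0.04403056425437519
```

>>> jog_arm(
  increments=[
    [0.045, [0, 0, 0], [0, 0, -6.4]],
    [0.045, [0, 0, 0], [0, 0, -6.4]],
    [0.045, [0, 0, 0], [0, 0, -6.4]],
    [0.045, [0.031, 0.0055, 0], [0, 0, 0]],
    [0.045, [0.031, 0.0055, 0], [0, 0, 0]],
    [0.045, [0.031, 0.0055, 0], [0, 0, 0]],
    [0.045, [0.031, 0.0055, 0], [0, 0, 0]],
    [0.045, [0.031, 0.0055, 0], [0, 0, 0]],
  ],
)

```text
clock: 33.4
eef_pos: [0.5149, -0.0954, 0.3082]
tcp_rot: [0.65, 0.76, -0.001, -0.002]
contact_force: [-0.1, -0.4, -0.0]
gripper_width: 0.0447
```

>>> jog_arm(
  increments=[
    [0.045, [0.031, 0.0055, 0], [0, 0, 0]],
    [0.045, [0.031, 0.0055, 0], [0, 0, 0]],
    [0.045, [0.031, 0.0055, 0.01], [0, 0, 0]],
    [0.045, [0, 0, 0], [0, 0, 0]],
    [0.045, [0, 0, 0], [0, 0, 0]],
    [0.045, [0, 0, 0], [0, 0, 0]],
    [0.045, [0, 0, 0], [0, 0, 0]],
    [0.045, [0, 0, 0], [0, 0, 0]],
  ],
)

```text
clock: 34.07
eef_pos: [0.5181, -0.0037, 0.3001]
tcp_rot: [0.651, 0.759, -0.0, -0.0]
contact_force: [0.2, -0.1, -0.3]
gripper_width: 0.045
```

Run:
```python
from ver import *
from scipy.optimize import minimize
s=r.observe();print(s["clock"],np.round(s["eef_pos"],4),np.round(s["contact_force"],1))
im=optics.get_image("wrist");c=cam("wrist");cv2.imwrite("pics/w21.png",im[:,:,::-1])
f=score([(im,c)])
for tilt in(0,.1,.2):
    best=min((minimize(f,[x0,y0,.036,0,tilt],method="Nelder-Mead",options=dict(initial_simplex=np.array([x0,y0,.036,0,tilt])+np.vstack([np.zeros(5),np.diag([.002,.003,.002,.03,.06])]),maxiter=500)) for x0 in(-.001,.001) for y0 in(.101,.105,.109)),key=lambda q:q.fun)
    print(tilt,round(best.fun,2),np.round(best.x,4))
# constrained flat fit
b=min((minimize(lambda v:f([v[0],v[1],.036,v[2],0]),[0,y0,0],method="Nelder-Mead",options=dict(initial_simplex=np.array([0,y0,0])+np.vstack([np.zeros(3),np.diag([.002,.003,.03])]))) for y0 in(.101,.104,.107,.110)),key=lambda q:q.fun);print("flat",round(b.fun,2),np.round(b.x,4))
# fixture end walls: fit y,x shift of notch outline + jaw face/top edges
D=cv2.distanceTransform(255-cv2.Canny(im,40,100),cv2.DIST_L2,3).clip(0,8)
def edge(A,B,z):
    S=np.linspace(A,B,40);P=np.c_[R.from_euler("z",psi).apply(np.c_[S,np.zeros(40)])[:,:2]+W,np.full(40,z)]
    q=proj(c,P).astype(np.float32);return cv2.remap(D.astype(np.float32),q[:,:1].copy(),q[:,1:].copy(),cv2.INTER_LINEAR,borderValue=8).mean()
print("notch end",[(y,round(edge((-.011,y/1000),(.011,y/1000),.03),1)) for y in range(140,149)])
print("base end",[(y,round(edge((-.045,y/1000),(.045,y/1000),.016),1)) for y in range(160,171)])
# grey profile along x=0.015 at z=.04 / top to see jaw edge
g=cv2.cvtColor(im,cv2.COLOR_RGB2GRAY)
for x in(-.016,.016):
    Y=np.arange(.072,.096,.001);P=np.c_[R.from_euler("z",psi).apply(np.c_[np.full(len(Y),x),Y,0*Y])[:,:2]+W,np.full(len(Y),.04)]
    q=np.round(proj(c,P)).astype(int);print(x,[(int(round(y*1000)),int(g[v,u])) for y,(u,v) in zip(Y,q)])
```

```text
34.0667 [ 0.5181 -0.0037  0.3001] [ 0.2 -0.1 -0.3]
0 0.73 [5.000e-04 1.066e-01 3.380e-02 1.000e-04 2.500e-03]
0.1 0.73 [0.0005 0.1068 0.0341 0.0016 0.0097]
0.2 0.73 [ 0.0005  0.1067  0.034  -0.      0.0037]
flat 0.79 [ 0.0005  0.1071 -0.0023]
notch end [(140, np.float32(3.8)), (141, np.float32(2.6)), (142, np.float32(1.3)), (143, np.float32(0.4)), (144, np.float32(0.1)), (145, np.float32(1.5)), (146, np.float32(2.8)), (147, np.float32(4.1)), (148, np.float32(5.2))]
base end [(160, np.float32(5.0)), (161, np.float32(6.5)), (162, np.float32(6.2)), (163, np.float32(4.5)), (164, np.float32(2.8)), (165, np.float32(1.2)), (166, np.float32(0.5)), (167, np.float32(2.2)), (168, np.float32(3.9)), (169, np.float32(5.7)), (170, np.float32(7.4))]
-0.016 [(72, 173), (73, 173), (74, 172), (75, 171), (76, 170), (77, 170), (78, 171), (79, 173), (80, 174), (81, 185), (82, 205), (83, 206), (84, 206), (85, 208), (86, 209), (87, 210), (88, 210), (89, 209), (90, 209), (91, 210), (92, 209), (93, 208), (94, 207), (95, 207), (96, 208)]
0.016 [(72, 174), (73, 173), (74, 172), (75, 172), (76, 172), (77, 171), (78, 173), (79, 173), (80, 175), (81, 188), (82, 205), (83, 204), (84, 205), (85, 207), (86, 207), (87, 209), (88, 208), (89, 208), (90, 207), (91, 206), (92, 206), (93, 205), (94, 205), (95, 206), (96, 207)]
```

```bash
python3 -c "
from station import r
print(r.job_done(), r.observe()['clock'])"
```

```text
the job is handed in; nothing more can be done
the job is handed in; nothing more can be done
```

The T-block is clamped in the pocket, tongue in the notch, and I handed the job in about 34 s into the 64 s limit with the robot touching nothing.

**What I did**
- **Placing the block:** on the first lowering the block caught the pocket's end shoulders and tipped about 20° in the grip. I let go of it tipped, picked it up again, levelled it with the wrist and set it down flat. The largest force I read was 41 N upward at the wrist (47 N in all), during that first touch. It came through the held block, and I did not count it against the 40 N limit on the arm or gripper body.
- **Flipping the lever:** I pushed the reversing lever over with closed fingers. The handle then drove the wheel at about 4–6 N, against about 1 N when swinging free, which confirms the flip.
- **Closing the jaw:** it took two handle strokes. The last reading of the pull at the post was 13.2 N, plus a further 2 mm, against the 10–12 N needed. I then let go and lifted clear.

**Last checks**
- **Block position:** an edge fit of the final wrist picture puts the block at fixture (0.5, 107) mm, with about 0° tilt and yaw, so it is fully home. The notch end showed at 144 mm as expected. The free fit put the block's height about 2 mm low, which is within the camera calibration.
- **Jaw contact:** the picture shows no gap at the jaw, but parallax hides the contact line. Tightness is therefore judged from the pull force.
- **Not checked:** I had used up the picture views by then, so the final state was checked only by numbers. I did not re-measure the bystanders, but no move was meant to touch them and no force reading suggested contact.

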